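# Swap the load of the puck cleaner and start its timer

### The job

Slide the carrier out from under the hood of the puck cleaner, put the clean pucks that are in it flat into pockets of the wooden storage tray, and load every worn puck from the table flat into the carrier's pockets, one to a pocket. Then slide the carrier along its bed fully home under the hood, never lifting it off, and only then turn the inner timer knob clockwise until its striped end points to the black bar mark, without turning the outer speed ring. Leave the other things on the table where they are.

Things in the scene. Friction and masses are not known exactly. Their poses are not given: they have to be found in the camera images.
- cleaner: Puck cleaner, fixed to the table; place and yaw vary. Origin on the table, on the bed's centre line; x away from the robot, y along the bed into the hood. Open bed (floor 4 mm up) from y = -320 mm to the hood, between two rails 14 mm high, 81 mm apart; a 14 mm high stop bar crosses it at y = -262 mm. A grey motor housing, 115 mm high, stands beside the hood on its +x side
- hood_mouth (a point): Middle of the hood's mouth at bed level: y = 20 mm of the cleaner, axes as the cleaner's. The white hood bridges the bed from here to y = 250 mm: 121 mm wide, underside 62 mm and flat top 95 mm above the table, inner end stop at y = 237 mm. The two concentric knobs stand on its top at x = 0, y = 135 mm
- carrier: Loose aluminium carrier on the bed, 76 mm (x) by 220 mm (y), axes as the cleaner's, origin centred on its underside. Three 68 mm square pockets in a row, centres at y = -72, 0, 72 mm; pocket floor 5 mm, wall tops 15 mm above its underside. Slides on friction (up to 10 N full), 2.5 mm play to each rail. Origin at y = 127 mm of the cleaner when home, -152 mm on the stop bar
- carrier_handle (a point): Grip point on the carrier's handle, an upright black fin at its -y end: 16 mm thick (x, across the bed), 42 mm long (y), top 70 mm above the carrier's underside. This point is at x = 0, y = -150, z = 52 mm of the carrier, axes as the carrier's. It stays outside the hood when the carrier is home and passes over the stop bar
- tray: Dark wooden storage tray, fixed to the table; place and yaw vary: 80 mm (x) by 232 mm (y), a row of three square pockets (72 mm inside) with centres at y = -76, 0 and 76 mm; pocket floor 5 mm above the table, wall tops 15 mm. Origin: centre of its underside
- timer_knob (a joint): Inner knob (timer), an aluminium bar grip 52 x 16 mm, 30 mm tall, above the outer ring: rad, 0 = off, grows clockwise seen from above, range 0 to 2.6, stays where left (friction 0.06 N m). At 0 the bar's end with the black stripe points along the cleaner's -x (black dot on the hood); at 1.4 to the black bar mark on the hood, nearly along +y: the run mark
- knob_grip (a point): Point on the knobs' axis inside the inner knob's bar, 141 mm above the table; the bar's top is 7 mm above it, the top of the inner knob's round skirt (44 mm diameter) 22 mm and the top of the outer ring 28 mm below it. Its axes turn with the knob: x along the bar, striped end on -x
- speed_ring (a joint): Outer ring (speed) around and below the inner knob, black, 80 mm diameter, 18 mm tall: rad, clockwise from above; turns very easily. Set already: not to be turned
- ring_edge (a point): Point on the top rim of the outer ring at its white tick, 40 mm from the axis; moves if the ring is turned
- clean1: Clean shuffleboard puck, a steel disc with a black cap, 54 mm diameter, 36 mm tall, 0.22 kg, straight sided; origin at the centre of its underside, z up. All pucks look alike. At the start in a pocket of the carrier under the hood. One to three of clean1, clean2, clean3 are present
- clean2: Clean shuffleboard puck, a steel disc with a black cap, 54 mm diameter, 36 mm tall, 0.22 kg, straight sided; origin at the centre of its underside, z up. All pucks look alike. At the start in a pocket of the carrier under the hood. One to three of clean1, clean2, clean3 are present
- clean3: Clean shuffleboard puck, a steel disc with a black cap, 54 mm diameter, 36 mm tall, 0.22 kg, straight sided; origin at the centre of its underside, z up. All pucks look alike. At the start in a pocket of the carrier under the hood. One to three of clean1, clean2, clean3 are present
- worn1: Worn shuffleboard puck, a steel disc with a black cap, 54 mm diameter, 36 mm tall, 0.22 kg, straight sided; origin at the centre of its underside, z up. All pucks look alike. At the start on the table in front of the cleaner. Two or three of worn1, worn2, worn3 are present
- worn2: Worn shuffleboard puck, a steel disc with a black cap, 54 mm diameter, 36 mm tall, 0.22 kg, straight sided; origin at the centre of its underside, z up. All pucks look alike. At the start on the table in front of the cleaner. Two or three of worn1, worn2, worn3 are present
- worn3: Worn shuffleboard puck, a steel disc with a black cap, 54 mm diameter, 36 mm tall, 0.22 kg, straight sided; origin at the centre of its underside, z up. All pucks look alike. At the start on the table in front of the cleaner. Two or three of worn1, worn2, worn3 are present
- wax_can: bystander: upright can, 60 mm diameter, 160 mm tall; origin at the centre of its underside
- table_brush: bystander: wooden table brush, 55 x 190 mm, 43 mm tall, lying on its bristles; origin at the centre of its underside
- score_pad: bystander: clipboard with paper, 150 x 110 mm, 18 mm tall; origin at the centre of its underside
- mug: bystander: white mug, 80 mm diameter, 95 mm tall; origin at the centre of its underside
- chalk_box: bystander: open wooden box of chalk cubes, 100 x 70 mm, 35 mm tall; origin at the centre of its underside
- spray_bottle: bystander: white bottle, 70 mm diameter, 190 mm tall; origin at the centre of its underside
There are look-alikes about, which are no part of the job. What is shaped like the worn2 but blue, white or yellow is not meant.

How it is judged (in metres and radians):
On the way, in this order (a step that is already met when the one before it is completed fails the run):
1. the carrier is drawn out clear of the hood (y of carrier in the frame of cleaner below -0.098 m), for 0.2 s.
2. the carrier is fully home under the hood with every worn puck flat in a pocket of it, and every clean puck flat in a pocket of the storage tray (y of carrier in the frame of cleaner above 0.118 m and x of worn1 in the frame of carrier between -0.02 and 0.02 m and y of worn1 in the frame of carrier between -0.095 and 0.095 m and z of worn1 in the frame of carrier between 0 and 0.009 m and angle between each of worn1, worn2, worn3, clean1, clean2, clean3's own z axis and vertical below 0.15 rad and x of worn2 in the frame of carrier between -0.02 and 0.02 m and y of worn2 in the frame of carrier between -0.095 and 0.095 m and z of worn2 in the frame of carrier between 0 and 0.009 m and x of worn3 in the frame of carrier between -0.02 and 0.02 m and y of worn3 in the frame of carrier between -0.095 and 0.095 m and z of worn3 in the frame of carrier between 0 and 0.009 m and x of clean1 in the frame of tray between -0.02 and 0.02 m and y of clean1 in the frame of tray between -0.1 and 0.1 m and z of clean1 in the frame of tray between 0 and 0.009 m and x of clean2 in the frame of tray between -0.02 and 0.02 m and y of clean2 in the frame of tray between -0.1 and 0.1 m and z of clean2 in the frame of tray between 0 and 0.009 m and x of clean3 in the frame of tray between -0.02 and 0.02 m and y of clean3 in the frame of tray between -0.1 and 0.1 m and z of clean3 in the frame of tray between 0 and 0.009 m), for 0.2 s.
3. the inner knob is at the run mark (1.4 rad, within 0.13) with the carrier still home (value of joint timer_knob between 1.27 and 1.53 rad and y of carrier in the frame of cleaner above 0.118 m), for 0.3 s.
At the end, for the whole second after the job is handed in: the carrier is home (within about 7 mm of its end stop), every worn puck lies flat in a pocket of the carrier and every clean puck flat in a pocket of the storage tray, the inner knob is at 1.4 rad within 0.13, and everything is at rest (all of step 3 and x of worn1 in the frame of carrier between -0.02 and 0.02 m and y of worn1 in the frame of carrier between -0.095 and 0.095 m and z of worn1 in the frame of carrier between 0 and 0.009 m and angle between each of worn1, worn2, worn3, clean1, clean2, clean3's own z axis and vertical below 0.15 rad and x of worn2 in the frame of carrier between -0.02 and 0.02 m and y of worn2 in the frame of carrier between -0.095 and 0.095 m and z of worn2 in the frame of carrier between 0 and 0.009 m and x of worn3 in the frame of carrier between -0.02 and 0.02 m and y of worn3 in the frame of carrier between -0.095 and 0.095 m and z of worn3 in the frame of carrier between 0 and 0.009 m and x of clean1 in the frame of tray between -0.02 and 0.02 m and y of clean1 in the frame of tray between -0.1 and 0.1 m and z of clean1 in the frame of tray between 0 and 0.009 m and x of clean2 in the frame of tray between -0.02 and 0.02 m and y of clean2 in the frame of tray between -0.1 and 0.1 m and z of clean2 in the frame of tray between 0 and 0.009 m and x of clean3 in the frame of tray between -0.02 and 0.02 m and y of clean3 in the frame of tray between -0.1 and 0.1 m and z of clean3 in the frame of tray between 0 and 0.009 m and linear speed of each of worn1, worn2, worn3, clean1, clean2, clean3, carrier below 0.02 m/s); the robot touches nothing.
It fails at once if the outer ring is turned by more than about 0.2 rad (distance of ring_edge from where it was at the start of the episode above 0.008 m).
It fails at once if the carrier is lifted off the bed instead of slid (more than 25 mm) (z of carrier in the frame of cleaner above 0.03 m).
It fails at once if a bystander (can, brush, clipboard, mug, chalk box or bottle) is moved more than 40 mm (distance of any of wax_can, table_brush, score_pad, mug, chalk_box, spray_bottle from where it was at the start of the episode above 0.04 m).
Of clean1, clean2, clean3 only 1 to 3 are there at a start; the rules pass over those that are not, and their reading is None.
Of worn1, worn2, worn3 only 2 to 3 are there at a start; the rules pass over those that are not, and their reading is None.
At some moment in a run one of worn1, worn2, worn3 may be knocked a few centimetres aside while the robot is not near it.
Once in a run the grip may slacken for a moment while it holds something.
It also fails if it takes over 210 s, if anything falls off the work surface, if the arm or the gripper's body presses on something with over 40 N, if the wrist force passes 120 N, or if a joint passes its speed limit or range.

### The arm

A 7-joint arm with a two-finger parallel gripper is mounted at the origin on the work surface. World frame = base frame: x ahead of the robot, y to its left, z up, the work surface at z = 0. Lengths are in mm, angles in rad, forces in N, time in s.
With the tool pointing down it reaches from about 400 to 900 mm from the base axis. Payload 5.6 kg.
Tool frame: the origin (TCP) lies midway between the tips of the shut fingers; the grasp point (between the pads) lies 19 mm behind it; z points along the fingers, y is the line along which they close (so a half turn about z gives the same grasp; the last joint's range is limited). The gripper opens to 92 mm and grips with 3 to 60 N. Pads are 20 mm wide; open, the fingers measure 128 mm over their backs; the gripper's body (75 mm by 189 mm) begins 69 mm behind the grasp point.
Start: joints at [1.134, 0.468, -0.012, 1.603, 0.006, 1.071, -0.056], TCP at [249.365, -600.271, 214.592] pointing down, gripper open.
Joint ranges: [-2.53, 2.53], [-0.31, 2.02], [-1.57, 1.55], [0.28, 2.44], [-1.29, 4.43], [0.15, 1.84], [-2.92, 2.92]. Speed limits (rad/s): [2.57, 2.57, 3.14, 3.14, 3.14, 3.14, 3.14].

### API

Orientations are given as a unit quaternion [w, x, y, z].
In Python, from station import r gives the robot as it stands.
- The arm moves only by the tool jog_arm, never from a script. Its argument "targets" is a list of rows, each an object of numbers: "claw": the opening, from -1 (shut) to 1 (fully open); "x", "y", "z": the shift along the tool's x, y, z in mm; "wx", "wy", "wz": the turn, a rotation vector about the tool's x, y, z in degrees. In form: [{"claw": .., "x": .., "y": .., "z": .., "wx": .., "wy": .., "wz": ..}, ...]. A call has 1 to 5 rows; each row is the pose to reach, as a shift and turn from the pose commanded when the call began, along the tool's axes at that moment; what a row does not reach only later rows make up. A row lasts 1/10 s, in which the tool goes at most 50 mm and 8.59 degrees, less where a joint would pass 70% of its speed; a pose out of reach is approached as far as the arm can. A call with a gripper value outside its range is refused whole. The fingers move at their own pace and stop on an object; the grip force is fixed at half the most. Time passes only in rows, so rows that repeat a pose let the fingers close. It gives the time, the measured TCP pose, the force, the opening and the grip force at its end, in the units of the state.
- r.observe(): the state, without advancing time (a new reading comes with each control period).
- r.grab_frame(name): name is "scene" or "top"; returns a dict with "color" (480x640x3 uint8, red, green, blue), "depth" (480x640 float32, mm along the optical axis (not along the pixel's ray), 0 where there is no reading), "fov_y" (degrees; the focal length in pixels is half the picture's height over the tangent of half this angle, whatever the lens; pixels are square), "cx", "cy" (the principal point, pixels), "origin" and "attitude" of the camera in the world. Camera axes: x right, y down, z forward; pixel columns grow to the right and rows downward; lengths in mm; the calibration is good to about 2 mm. A picture is of the moment at which its call begins.
- r.close_job(): hands the job in; it is judged then, once.
The state is a dict: "time": time; "joint_positions": joint angles; "joint_velocities": joint speeds; "joint_torque": joint torques, N m; "position": TCP position; "tool_rot": TCP orientation; "contact_force": force on the tool from outside, world axes, zero at the start; "wrist_torque": the same for the moment, N m; "opening": opening from 0.0 (shut) to 1.0 (fully open); "grip_force": force on a finger pad.
Only numpy, scipy, OpenCV 4.12 (cv2) and the standard library are available. Lean on these libraries where they do the work, as an engineer would, in place of code of your own. Each camera call takes 0.05 s, during which the arm holds its last target. There are 200 camera calls.

## Working session

There is one attempt and no reset: what is moved stays moved. The work goes in short steps, Python scripts to look and compute and a tool call to move; the robot and the scene stay as the last step left them, time stands still between calls to the robot, and variables do not carry over. Pictures are saved under pics/ and viewed, at most 14 in all, crops included, and the job is handed in when it is done.

Besides the shell and the picture viewer there is one more tool, called after ">>>" as name([rows], argument=value, ...), one row to a line, values as JSON. jog_arm: Moves the arm, as the interface text tells. Its arguments: {"type":"object","properties":{"targets":{"type":"array"}},"required":["targets"]}

```bash
ls; mkdir -p pics; cat > h.py <<'E'
import numpy as np, cv2
from scipy.spatial.transform import Rotation as R
from station import r
def quat(q): return R.from_quat([q[1],q[2],q[3],q[0]])
def grab(n):
    f=r.grab_frame(n); f['f']=240/np.tan(np.radians(f['fov_y']/2)); f['R']=quat(f['attitude']).as_matrix() if len(np.ravel(f['attitude']))==4 else np.array(f['attitude']); return f
def world(f,):
    v,u=np.mgrid[0:480,0:640]; d=f['depth']
    p=np.stack([(u-f['cx'])/f['f']*d,(v-f['cy'])/f['f']*d,d],-1)
    return p@f['R'].T+np.array(f['origin'])
def save(f,n): cv2.imwrite('pics/'+n+'.png',f['color'][:,:,::-1])
E
python3 - <<'E'
from h import *
print(r.observe())
for n in('scene','top'):
    f=grab(n);save(f,n+'0');print(n,f['fov_y'],f['cx'],f['cy'],f['origin'],f['attitude'])
    np.savez('/tmp/%s.npz'%n,w=world(f),c=f['color'])
E
```

```text
pics
{'time': 0.0, 'joint_positions': array([ 1.13397543,  0.46836854, -0.01159474,  1.60356952,  0.00600444,
        1.07138949, -0.05631106]), 'joint_velocities': array([ 0.00068419,  0.00157502, -0.00029132, -0.0004553 ,  0.00106201,
        0.00054711,  0.00071545]), 'joint_torque': array([-1.20583587e-03, -5.20580757e+01, -1.29092380e-02, -2.43755597e+01,
       -5.66321367e-02,  1.71121827e-02,  1.61013945e-04]), 'position': array([ 249.13630823, -599.76100977,  213.66833545]), 'tool_rot': array([-8.19043033e-04,  9.80683208e-01,  1.95600929e-01, -2.28473812e-04]), 'contact_force': array([ 0.59438795,  0.69338923, -0.60160192]), 'wrist_torque': array([ 0.02667587,  0.02183777, -0.00908113]), 'grip_force': 0.0, 'opening': 1.0022777156683167}
scene 47.040405504902296 318.4574970909124 237.2854761640765 [1107.67428034  232.48545877 1267.95931777] [-0.14174283  0.53146007  0.80783658 -0.21179997]
top 49.65854735512532 320.8751250077314 246.8708949431714 [ 408.09290945   -4.71100522 1610.29088288] [ 0.00922172 -0.69694805  0.71673591 -0.02163356]
```

View pics/scene0.png

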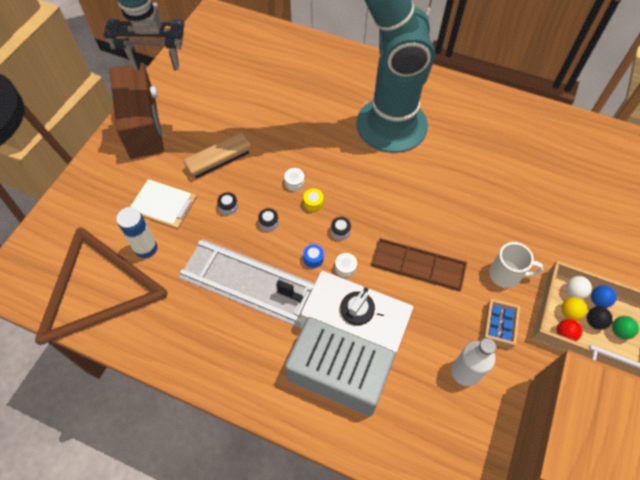

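View pics/top0.png

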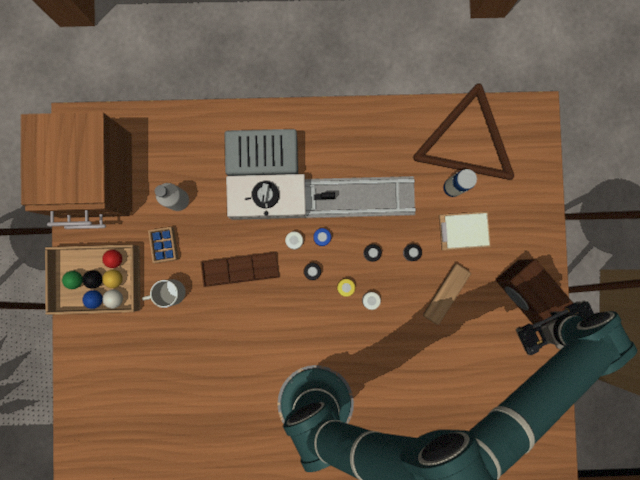

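The scene view shows the cleaner with its hood at (355,310), handle at (290,290), tray at (420,265), and black worn pucks at (228,203), (268,219) and (341,228). In the top view the hood is at (266,196), the knob at (265,195), the tray at (240,268), and the worn pucks at (313,271), (373,252) and (413,252).

```bash
cat >> h.py <<'E'
def rect(w,m):
    p=w[m][:,:2].astype(np.float32); c,s,a=cv2.minAreaRect(p); return np.round(c,1),np.round(s,1),round(a,2),len(p)
def pucks(w,c,z0=15,z1=60):
    # dark-or-any compact blobs of puck size with top between z0..z1
    m=((w[...,2]>z0)&(w[...,2]<z1)).astype(np.uint8); n,l,s,ce=cv2.connectedComponentsWithStats(m); o=[]
    for i in range(1,n):
        if 60<s[i,4]<1500:
            q=l==i; o.append((np.round(ce[i]),s[i,4],np.round(np.median(w[q],0)),np.round((np.percentile(w[q],2,0)+np.percentile(w[q],98,0))/2)[:2],np.median(c[q],0)))
    return o
E
python3 - <<'E'
from h import *
for n in('top','scene'):
    d=np.load(f'/tmp/{n}.npz');w,c=d['w'],d['c'];x,y,z=w[...,0],w[...,1],w[...,2]
    reg=(x>500)&(x<900)&(y>-350)&(y<300)
    print(n,'table',np.median(z[abs(z)<15]))
    print('hood',rect(w,reg&(abs(z-95)<5)))
    print('house',rect(w,reg&(abs(z-115)<5)&(x>760)))
    print('knob',rect(w,reg&(z>140)&(z<156)&(y>0)&(x<780)))
    for o in pucks(w,c): print(*o)
d=np.load('/tmp/top.npz');w,c=d['w'],d['c'].astype(int)
m=np.zeros((480,640),bool);m[245:292,195:285]=1
print('tray',rect(w,m&(w[...,2]>8)&(c.sum(-1)<250)))
m[:]=0;m[170:225,300:420]=1
print('rails',rect(w,m&(w[...,2]>9)&(w[...,2]<25)))
print('handle',rect(w,m&(w[...,2]>60)&(w[...,2]<85)))
E
```

```text
top table 1.2467635141948676
hood (array([682.1, 127.5]), array([222.6, 230.3]), 0.64, 2248)
house (array([791.1, 136.8]), array([209.3,  62.1]), 89.97, 1256)
knob (array([632. , 127.1]), array([15.9, 51.7]), 80.21, 110)
[126. 175.] 476 [709. 549.  38.] [717. 577.] [49.  32.5 20. ]
[448. 189.] 79 [ 641. -423.   40.] [ 649. -432.] [85. 80. 72.]
[316. 199.] 107 [625. -18.  27.] [629. -33.] [70. 69. 69.]
[183. 202.] 95 [622. 378.  37.] [632. 390.] [69. 69. 64.]
[289. 216.] 68 [572.  64.  35.] [580.  63.] [96. 93. 87.]
[450. 228.] 253 [ 524. -431.   18.] [ 523. -442.] [200. 206. 185.]
[468. 232.] 169 [ 502. -491.   17.] [ 515. -489.] [202. 208. 187.]
[479. 230.] 61 [ 516. -524.   16.] [ 517. -525.] [202. 208. 186.]
[162. 244.] 673 [498. 450.  29.] [497. 448.] [63. 75. 87.]
[321. 236.] 249 [509. -35.  37.] [509. -36.] [ 55.  86. 159.]
[293. 240.] 248 [500.  50.  37.] [500.  50.] [190. 195. 184.]
[412. 252.] 262 [ 454. -310.   37.] [ 453. -311.] [42.5 39.  37. ]
[372. 252.] 250 [ 457. -188.   37.] [ 457. -188.] [46.  41.5 41. ]
[113. 258.] 210 [459. 587.  51.] [460. 595.] [122.5  29.   26.
[... 1491 characters left out ...]
 146. 134.]
[346. 264.] 375 [508.  53.  34.] [505.  53.] [244. 241. 236.]
[509. 275.] 374 [386. 431.  37.] [368. 447.] [155.  147.  133.5]
[293. 296.] 248 [641. -28.  32.] [634. -36.] [58.  56.  57.5]
[502. 322.] 1156 [501. 452.  27.] [501. 451.] [120. 118. 121.]
[617. 364.] 350 [502. 716.  39.] [502. 717.] [136. 104.  71.]
[463. 376.] 219 [670. 398.  38.] [657. 405.] [144. 137. 131.]
[523. 428.] 610 [726. 551.  38.] [714. 551.] [92. 61. 38.]
[330. 396.] 441 [825. 144.  38.] [824. 142.] [96. 98. 96.]
tray (array([422.8, 166.4]), array([ 81. , 337.9]), 5.49, 775)
rails (array([ 629.5, -158.1]), array([364.3, 166.1]), 88.89, 1417)
handle (array([623.8, -27.4]), array([ 96.7, 115.1]), 83.9, 91)
```

```bash
python3 - <<'E'
import cv2
a=cv2.imread('pics/top0.png')
c=cv2.resize(a[160:225,215:425],None,fx=3.8,fy=3.8,interpolation=cv2.INTER_CUBIC);cv2.imwrite('pics/crop.png',c)
E
```

```text
(no output)
```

View pics/crop.png

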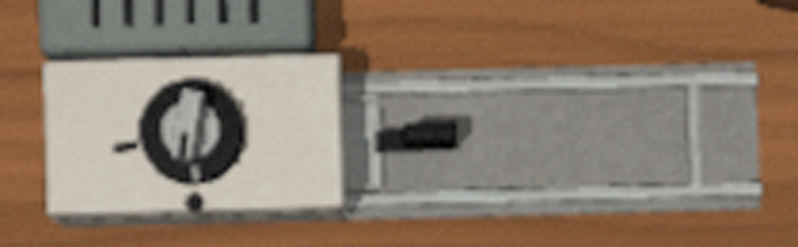

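The crop shows the knob bar at (193,125) with its stripe end towards the dot at (195,203). The run mark is at (125,147), and the handle runs from (380,140) to (455,130). Next I fit the fixtures more precisely.

```bash
python3 - <<'E'
from h import *
for n in('top','scene'):
    d=np.load(f'/tmp/{n}.npz');w,c=d['w'],d['c'].astype(int);x,y,z=w[...,0],w[...,1],w[...,2]
    b=(y<-40)&(y>-380)&(x>540)&(x<720)&(z>10)&(z<22)
    k=c.min(-1)>(110 if n=='top' else 150)
    print(n,'hood',rect(w,(abs(z-95)<7)&(x>540)&(x<694)&(y>0)&(y<260)))
    m=(abs(z-95)<6)&(x>560)&(x<694)&(y>0)&(y<260)
    print('rails',rect(w,(z>9)&(z<22)&(x>560)&(x<700)&(y<-70)&(y>-345)), [np.round(np.percentile(w[(z>9)&(z<22)&(x>560)&(x<700)&(abs(y-a)<12)][:,0],[1,99]),1) for a in(-80,-150,-220,-290)])
    t=(x>360)&(x<490)&(y>80)&(y<345)
    print('tray',rect(w,t&(z>9)&(z<25)),rect(w,t&(c.sum(-1)<200)&(z<25)))
    print('handle',rect(w,(z>66)&(z<85)&(x>600)&(x<670)&(y>-70)&(y<-5)))
E
```

```text
top hood (array([632.5, 127.2]), array([122.9, 230.4]), 0.12, 2524)
rails (array([ 626.3, -204.6]), array([137.3, 269.3]), 2.02, 961) [array([570.5, 687.9]), array([573.4, 691.7]), array([573.6, 689.7]), array([562.8, 692.3])]
tray (array([424.8, 210.1]), array([122.4, 253.4]), 0.45, 645) (array([417.7, 216.7]), array([ 81.5, 235.7]), 5.59, 1997)
handle (array([630.9, -52.4]), array([29.9, 15.3]), 87.76, 59)
scene hood (array([633.2, 129.4]), array([119.6, 229.9]), 0.29, 3788)
rails (array([ 636.8, -202.4]), array([265.8, 118.8]), 89.45, 889) [array([583.9, 688.3]), array([583.6, 687.4]), array([584.5, 685.5]), array([584.7, 688.2])]
tray (array([419.3, 221.4]), array([ 85.4, 232. ]), 5.67, 594) (array([420.7, 220.8]), array([ 82.7, 226. ]), 5.67, 369)
handle (array([634.3, -50.9]), array([36.2, 17.6]), 86.91, 107)
```

>>> jog_arm([
  {"claw":1,"wz":-8.4},
  {"claw":1,"wz":-16.8},
  {"claw":1,"wz":-25.2},
  {"claw":1,"wz":-33.6},
  {"claw":1,"wz":-42},
])

```text
schema error: expected keys claw, x, y, z, wx, wy, wz
```

>>> jog_arm([
  {"claw":1,"wz":-8.4},
  {"claw":1,"wz":-16.8},
  {"claw":1,"wz":-25.4},
  {"claw":1,"wz":-25.4},
])

```text
schema error: expected keys claw, x, y, z, wx, wy, wz
```

>>> jog_arm([
  {"claw":1,"x":0,"y":0,"z":0,"wx":0,"wy":0,"wz":-8.4},
  {"claw":1,"x":0,"y":0,"z":0,"wx":0,"wy":0,"wz":-16.8},
  {"claw":1,"x":0,"y":0,"z":0,"wx":0,"wy":0,"wz":-25.2},
  {"claw":1,"x":0,"y":0,"z":0,"wx":0,"wy":0,"wz":-33.6},
  {"claw":1,"x":0,"y":0,"z":0,"wx":0,"wy":0,"wz":-42},
])

```text
time: 0.6
position: [249.2, -599.9, 214.0]
tool_rot: [-0.0, 0.844, 0.537, 0.0]
contact_force: [0.7, -0.1, -0.2]
opening: 1.004
grip_force: 0.0
```

>>> jog_arm([
  {"claw":1,"x":0,"y":0,"z":0,"wx":0,"wy":0,"wz":-8.4},
  {"claw":1,"x":0,"y":0,"z":0,"wx":0,"wy":0,"wz":-16.8},
  {"claw":1,"x":0,"y":0,"z":0,"wx":0,"wy":0,"wz":-25.4},
  {"claw":1,"x":0,"y":0,"z":0,"wx":0,"wy":0,"wz":-25.4},
])

```text
time: 1.0
position: [249.1, -600.0, 214.0]
tool_rot: [-0.0, 0.707, 0.707, 0.0]
contact_force: [-0.2, -0.1, 0.3]
opening: 1.002
grip_force: 0.0
```

>>> jog_arm([
  {"claw":1,"x":39,"y":27.4,"z":0,"wx":0,"wy":0,"wz":0},
  {"claw":1,"x":78,"y":54.8,"z":0,"wx":0,"wy":0,"wz":0},
  {"claw":1,"x":117,"y":82.2,"z":0,"wx":0,"wy":0,"wz":0},
  {"claw":1,"x":156,"y":109.6,"z":0,"wx":0,"wy":0,"wz":0},
  {"claw":1,"x":195,"y":137,"z":0,"wx":0,"wy":0,"wz":0},
])

```text
time: 1.5
position: [387.2, -403.7, 214.5]
tool_rot: [-0.0, 0.709, 0.705, -0.0]
contact_force: [0.8, 0.2, 0.5]
opening: 1.001
grip_force: 0.0
```

>>> jog_arm([
  {"claw":1,"x":39,"y":27.4,"z":0,"wx":0,"wy":0,"wz":0},
  {"claw":1,"x":78,"y":54.8,"z":0,"wx":0,"wy":0,"wz":0},
  {"claw":1,"x":117,"y":82.2,"z":0,"wx":0,"wy":0,"wz":0},
  {"claw":1,"x":156,"y":109.6,"z":0,"wx":0,"wy":0,"wz":0},
  {"claw":1,"x":195,"y":137,"z":0,"wx":0,"wy":0,"wz":0},
])

```text
time: 2.0
position: [524.4, -208.9, 214.6]
tool_rot: [0.0, 0.709, 0.705, -0.0]
contact_force: [0.8, -0.6, 0.4]
opening: 1.0
grip_force: 0.0
```

>>> jog_arm([
  {"claw":1,"x":39,"y":27.4,"z":0,"wx":0,"wy":0,"wz":0},
  {"claw":1,"x":78,"y":54.8,"z":0,"wx":0,"wy":0,"wz":0},
  {"claw":1,"x":117,"y":82.2,"z":0,"wx":0,"wy":0,"wz":0},
  {"claw":1,"x":158,"y":109.5,"z":0,"wx":0,"wy":0,"wz":0},
  {"claw":1,"x":158,"y":109.5,"z":0,"wx":0,"wy":0,"wz":0},
])

```text
time: 2.5
position: [635.5, -43.4, 214.4]
tool_rot: [-0.001, 0.705, 0.709, 0.002]
contact_force: [-0.0, 0.1, 1.2]
opening: 0.997
grip_force: 0.0
```

>>> jog_arm([
  {"claw":1,"x":0,"y":0,"z":40,"wx":0,"wy":0,"wz":0},
  {"claw":1,"x":0,"y":0,"z":80,"wx":0,"wy":0,"wz":0},
  {"claw":1,"x":0,"y":0,"z":100,"wx":0,"wy":0,"wz":0},
  {"claw":1,"x":0,"y":0,"z":100,"wx":0,"wy":0,"wz":0},
])

```text
time: 2.9
position: [630.4, -53.1, 110.8]
tool_rot: [-0.003, 0.708, 0.706, -0.003]
contact_force: [0.7, -0.3, 0.6]
opening: 0.998
grip_force: 0.0
```

>>> jog_arm([
  {"claw":1,"x":0,"y":2,"z":25,"wx":0,"wy":0,"wz":0},
  {"claw":1,"x":0,"y":2,"z":50,"wx":0,"wy":0,"wz":0},
  {"claw":1,"x":0,"y":2,"z":76,"wx":0,"wy":0,"wz":0},
  {"claw":1,"x":0,"y":2,"z":76,"wx":0,"wy":0,"wz":0},
  {"claw":-1,"x":0,"y":2,"z":76,"wx":0,"wy":0,"wz":0},
])

```text
time: 3.4
position: [636.0, -52.7, 39.9]
tool_rot: [0.0, 0.708, 0.706, 0.0]
contact_force: [0.6, 0.5, 0.3]
opening: 0.934
grip_force: 0.0
```

>>> jog_arm([
  {"claw":-1,"x":0,"y":0,"z":0,"wx":0,"wy":0,"wz":0},
  {"claw":-1,"x":0,"y":0,"z":0,"wx":0,"wy":0,"wz":0},
  {"claw":-1,"x":0,"y":0,"z":0,"wx":0,"wy":0,"wz":0},
  {"claw":-1,"x":0,"y":0,"z":0,"wx":0,"wy":0,"wz":0},
  {"claw":-1,"x":0,"y":0,"z":0,"wx":0,"wy":0,"wz":0},
])

```text
time: 3.9
position: [635.4, -52.6, 38.9]
tool_rot: [0.0, 0.707, 0.707, 0.0]
contact_force: [0.5, -0.4, 0.1]
opening: 0.502
grip_force: 0.0
```

>>> jog_arm([
  {"claw":-1,"x":0,"y":0,"z":0,"wx":0,"wy":0,"wz":0},
  {"claw":-1,"x":0,"y":0,"z":0,"wx":0,"wy":0,"wz":0},
  {"claw":-1,"x":0,"y":0,"z":0,"wx":0,"wy":0,"wz":0},
  {"claw":-1,"x":0,"y":0,"z":0,"wx":0,"wy":0,"wz":0},
  {"claw":-1,"x":0,"y":0,"z":0,"wx":0,"wy":0,"wz":0},
])

```text
time: 4.4
position: [634.8, -52.6, 38.4]
tool_rot: [-0.0, 0.707, 0.707, -0.001]
contact_force: [-2.2, 0.0, 0.5]
opening: 0.176
grip_force: 30.0
```

>>> jog_arm([
  {"claw":-1,"x":-12,"y":0,"z":0,"wx":0,"wy":0,"wz":0},
  {"claw":-1,"x":-27,"y":0,"z":0,"wx":0,"wy":0,"wz":0},
  {"claw":-1,"x":-42,"y":0,"z":0,"wx":0,"wy":0,"wz":0},
  {"claw":-1,"x":-57,"y":0,"z":0,"wx":0,"wy":0,"wz":0},
  {"claw":-1,"x":-72,"y":0,"z":0,"wx":0,"wy":0,"wz":0},
])

```text
time: 4.9
position: [634.8, -125.7, 38.4]
tool_rot: [-0.0, 0.708, 0.707, -0.0]
contact_force: [-2.0, 3.7, 1.0]
opening: 0.176
grip_force: 30.0
```

>>> jog_arm([
  {"claw":-1,"x":-15,"y":0,"z":0,"wx":0,"wy":0,"wz":0},
  {"claw":-1,"x":-30,"y":0,"z":0,"wx":0,"wy":0,"wz":0},
  {"claw":-1,"x":-45,"y":0,"z":0,"wx":0,"wy":0,"wz":0},
  {"claw":-1,"x":-60,"y":0,"z":0,"wx":0,"wy":0,"wz":0},
  {"claw":-1,"x":-75,"y":0,"z":0,"wx":0,"wy":0,"wz":0},
])

```text
time: 5.4
position: [634.8, -200.9, 38.4]
tool_rot: [-0.0, 0.707, 0.707, -0.0]
contact_force: [-2.0, 3.3, 0.3]
opening: 0.172
grip_force: 30.0
```

>>> jog_arm([
  {"claw":-1,"x":-15,"y":0,"z":0,"wx":0,"wy":0,"wz":0},
  {"claw":-1,"x":-30,"y":0,"z":0,"wx":0,"wy":0,"wz":0},
  {"claw":-1,"x":-45,"y":0,"z":0,"wx":0,"wy":0,"wz":0},
  {"claw":-1,"x":-60,"y":0,"z":0,"wx":0,"wy":0,"wz":0},
  {"claw":-1,"x":-60,"y":0,"z":0,"wx":0,"wy":0,"wz":0},
])

```text
time: 5.9
position: [634.6, -265.0, 38.5]
tool_rot: [0.002, 0.709, 0.705, -0.001]
contact_force: [-1.1, -4.0, 0.4]
opening: 0.174
grip_force: 30.0
```

>>> jog_arm([
  {"claw":-1,"x":-12,"y":0,"z":0,"wx":0,"wy":0,"wz":0},
  {"claw":-1,"x":-24,"y":0,"z":0,"wx":0,"wy":0,"wz":0},
  {"claw":-1,"x":-36,"y":0,"z":0,"wx":0,"wy":0,"wz":0},
  {"claw":-1,"x":-36,"y":0,"z":0,"wx":0,"wy":0,"wz":0},
  {"claw":0,"x":-36,"y":0,"z":0,"wx":0,"wy":0,"wz":0},
])

```text
time: 6.4
position: [635.5, -296.7, 38.8]
tool_rot: [0.001, 0.708, 0.706, -0.0]
contact_force: [0.3, 0.3, -0.6]
opening: 0.237
grip_force: 0.0
```

>>> jog_arm([
  {"claw":0,"x":0,"y":0,"z":0,"wx":0,"wy":0,"wz":0},
  {"claw":0,"x":0,"y":0,"z":0,"wx":0,"wy":0,"wz":0},
  {"claw":1,"x":0,"y":0,"z":-30,"wx":0,"wy":0,"wz":0},
  {"claw":1,"x":0,"y":0,"z":-70,"wx":0,"wy":0,"wz":0},
  {"claw":1,"x":0,"y":0,"z":-110,"wx":0,"wy":0,"wz":0},
])

```text
time: 6.9
position: [635.1, -294.9, 149.5]
tool_rot: [-0.0, 0.707, 0.707, -0.0]
contact_force: [1.1, 0.3, 0.1]
opening: 0.67
grip_force: 0.0
```

>>> jog_arm([
  {"claw":1,"x":0,"y":-40,"z":-20,"wx":0,"wy":0,"wz":0},
  {"claw":1,"x":0,"y":-80,"z":-40,"wx":0,"wy":0,"wz":0},
  {"claw":1,"x":0,"y":-120,"z":-50,"wx":0,"wy":0,"wz":0},
  {"claw":1,"x":0,"y":-150,"z":-50,"wx":0,"wy":0,"wz":0},
  {"claw":1,"x":0,"y":-150,"z":-50,"wx":0,"wy":0,"wz":0},
])

```text
time: 7.4
position: [481.7, -296.4, 199.4]
tool_rot: [0.0, 0.708, 0.706, -0.001]
contact_force: [-0.3, -1.1, 0.3]
opening: 1.001
grip_force: 0.0
```

```bash
python3 - <<'E'
from h import *
for n in('top','scene'):
    f=grab(n);w=world(f);c=f['color'];save(f,n+'1')
    for o in pucks(w,c,25,60): 
        if o[2][1]<350: print(n,*o)
    z=w[...,2]
    print('handle',rect(w,(z>66)&(z<85)&(w[...,0]>600)&(w[...,0]<670)&(w[...,1]>-340)&(w[...,1]<-260)))
E
```

```text
top [468. 139.] 1300 [ 781. -514.   28.] [ 821. -484.] [71. 44. 29.]
top [449. 189.] 69 [ 638. -424.   43.] [ 650. -435.] [84. 82. 72.]
top [334. 196.] 256 [630. -78.  46.] [631. -78.] [50.  49.5 49.5]
top [400. 194.] 67 [ 632. -277.   36.] [ 634. -290.] [28. 28. 29.]
top [277. 216.] 74 [572.  95.  43.] [573.  99.] [101.  98.  91.]
top [321. 236.] 245 [509. -35.  37.] [509. -36.] [ 57.  89. 164.]
top [293. 240.] 247 [500.  50.  36.] [502.  50.] [199. 203. 191.]
top [411. 251.] 189 [ 456. -307.   37.] [ 453. -305.] [52. 47. 42.]
top [372. 252.] 242 [ 456. -188.   37.] [ 457. -189.] [46.5 42.5 42. ]
top [515. 289.] 237 [ 330. -615.   43.] [ 327. -622.] [35. 22. 16.]
top [312. 271.] 247 [405.  -4.  37.] [404.  -3.] [57. 50. 47.]
top [345. 287.] 244 [ 353. -105.   37.] [ 353. -104.] [198.  188.   81.5]
top [371. 300.] 245 [ 311. -180.   37.] [ 311. -180.] [199. 203. 191.]
top [314. 389.] 272 [56. -1. 40.] [38. -2.] [21. 34. 32.]
handle (array([ 633.9, -301.5]), array([41.2, 15.6]), 89.2, 75)
scene [390. 128.] 495 [59. 13. 40.] [39.  3.] [49. 75. 75.]
scene [145. 144.] 349 [ 392. -603.   
[... 753 characters left out ...]
scene [313. 254.] 336 [513. -32.  34.] [512. -33.] [ 89. 124. 233.]
scene [201. 259.] 168 [ 643. -279.   35.] [ 638. -288.] [46. 44. 45.]
scene [346. 263.] 336 [505.  53.  34.] [504.  53.] [246. 244. 241.]
scene [147. 281.] 75 [ 742. -380.   27.] [ 741. -378.] [126.  77.  48.]
scene [277. 288.] 400 [637. -73.  43.] [635. -75.] [104.5 101.  101.5]
scene [ 52. 303.] 143 [ 883. -561.   27.] [ 881. -559.] [124.  76.  48.]
scene [133. 302.] 186 [ 800. -380.   27.] [ 803. -382.] [130.  79.  50.]
scene [ 47. 332.] 131 [ 949. -525.   27.] [ 948. -523.] [126.  77.  49.]
scene [330. 395.] 348 [825. 145.  43.] [824. 142.] [ 99. 101.  99.]
handle (array([ 637.1, -297.8]), array([16.3, 43.8]), 1.87, 106)
```

View pics/scene1.png

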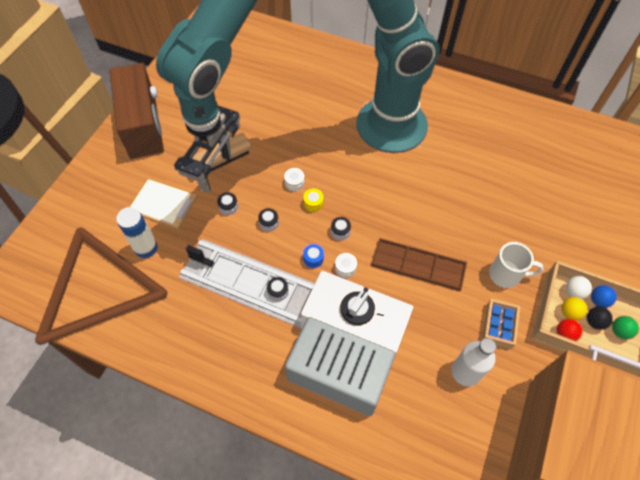

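The scene view shows the carrier drawn out with its handle at (200,258). One clean puck sits in the pocket nearest the hood, at (277,288). All three worn pucks are unmoved.

>>> jog_arm([
  {"claw":1,"x":36,"y":25,"z":0,"wx":0,"wy":0,"wz":0},
  {"claw":1,"x":72,"y":50,"z":0,"wx":0,"wy":0,"wz":0},
  {"claw":1,"x":108,"y":75,"z":0,"wx":0,"wy":0,"wz":0},
  {"claw":1,"x":144,"y":100,"z":0,"wx":0,"wy":0,"wz":0},
  {"claw":1,"x":180,"y":125,"z":0,"wx":0,"wy":0,"wz":0},
])

```text
time: 8.0
position: [612.5, -112.8, 198.3]
tool_rot: [-0.0, 0.707, 0.707, 0.001]
contact_force: [0.8, -0.4, -0.7]
opening: 1.004
grip_force: 0.0
```

>>> jog_arm([
  {"claw":1,"x":30,"y":18,"z":0,"wx":0,"wy":0,"wz":0},
  {"claw":1,"x":40,"y":25,"z":30,"wx":0,"wy":0,"wz":0},
  {"claw":1,"x":40,"y":25,"z":70,"wx":0,"wy":0,"wz":0},
  {"claw":1,"x":40,"y":25,"z":100,"wx":0,"wy":0,"wz":0},
  {"claw":1,"x":40,"y":25,"z":100,"wx":0,"wy":0,"wz":0},
])

```text
time: 8.5
position: [633.0, -73.9, 93.5]
tool_rot: [-0.004, 0.707, 0.708, -0.002]
contact_force: [0.4, -0.5, -0.3]
opening: 0.998
grip_force: 0.0
```

>>> jog_arm([
  {"claw":1,"x":0,"y":0,"z":10,"wx":0,"wy":0,"wz":0},
  {"claw":1,"x":0,"y":0,"z":20,"wx":0,"wy":0,"wz":0},
  {"claw":1,"x":0,"y":0,"z":20,"wx":0,"wy":0,"wz":0},
  {"claw":1,"x":0,"y":0,"z":20,"wx":0,"wy":0,"wz":0},
])

```text
time: 8.9
position: [635.8, -75.7, 79.4]
tool_rot: [0.0, 0.707, 0.707, 0.0]
contact_force: [-0.1, 0.4, -0.7]
opening: 0.996
grip_force: 0.0
```

>>> jog_arm([
  {"claw":1,"x":-1,"y":-1,"z":20,"wx":0,"wy":0,"wz":0},
  {"claw":1,"x":-1,"y":-1,"z":40,"wx":0,"wy":0,"wz":0},
  {"claw":1,"x":-1,"y":-1,"z":56,"wx":0,"wy":0,"wz":0},
  {"claw":1,"x":-1,"y":-1,"z":56,"wx":0,"wy":0,"wz":0},
  {"claw":-1,"x":-1,"y":-1,"z":56,"wx":0,"wy":0,"wz":0},
])

```text
time: 9.4
position: [634.6, -76.5, 23.0]
tool_rot: [0.0, 0.707, 0.707, 0.0]
contact_force: [0.9, 0.2, -0.4]
opening: 0.931
grip_force: 0.0
```

>>> jog_arm([
  {"claw":-1,"x":0,"y":0,"z":0,"wx":0,"wy":0,"wz":0},
  {"claw":-1,"x":0,"y":0,"z":0,"wx":0,"wy":0,"wz":0},
  {"claw":-1,"x":0,"y":0,"z":0,"wx":0,"wy":0,"wz":0},
  {"claw":-1,"x":0,"y":0,"z":0,"wx":0,"wy":0,"wz":0},
  {"claw":-1,"x":0,"y":0,"z":0,"wx":0,"wy":0,"wz":0},
])

```text
time: 9.9
position: [634.0, -76.6, 22.9]
tool_rot: [-0.0, 0.707, 0.707, -0.0]
contact_force: [-1.7, -0.1, 3.5]
opening: 0.583
grip_force: 30.0
```

>>> jog_arm([
  {"claw":-1,"x":0,"y":0,"z":-20,"wx":0,"wy":0,"wz":0},
  {"claw":-1,"x":0,"y":0,"z":-55,"wx":0,"wy":0,"wz":0},
  {"claw":-1,"x":0,"y":0,"z":-90,"wx":0,"wy":0,"wz":0},
  {"claw":-1,"x":0,"y":-15,"z":-110,"wx":0,"wy":0,"wz":0},
  {"claw":-1,"x":0,"y":-45,"z":-120,"wx":0,"wy":0,"wz":0},
])

```text
time: 10.4
position: [591.4, -76.2, 144.6]
tool_rot: [0.002, 0.707, 0.707, 0.002]
contact_force: [-0.5, -0.2, -2.3]
opening: 0.577
grip_force: 30.0
```

>>> jog_arm([
  {"claw":-1,"x":20,"y":-30,"z":0,"wx":0,"wy":0,"wz":0},
  {"claw":-1,"x":45,"y":-60,"z":0,"wx":0,"wy":0,"wz":0},
  {"claw":-1,"x":75,"y":-90,"z":0,"wx":0,"wy":0,"wz":0},
  {"claw":-1,"x":105,"y":-115,"z":0,"wx":0,"wy":0,"wz":0},
  {"claw":-1,"x":140,"y":-135,"z":0,"wx":0,"wy":0,"wz":0},
])

```text
time: 10.9
position: [452.6, 63.8, 142.4]
tool_rot: [0.0, 0.708, 0.706, -0.0]
contact_force: [0.1, 0.4, -2.0]
opening: 0.58
grip_force: 30.0
```

>>> jog_arm([
  {"claw":-1,"x":35,"y":-10,"z":0,"wx":0,"wy":0,"wz":0},
  {"claw":-1,"x":75,"y":-20,"z":0,"wx":0,"wy":0,"wz":0},
  {"claw":-1,"x":115,"y":-28,"z":0,"wx":0,"wy":0,"wz":0},
  {"claw":-1,"x":140,"y":-34,"z":10,"wx":0,"wy":0,"wz":0},
  {"claw":-1,"x":155,"y":-35,"z":30,"wx":0,"wy":0,"wz":0},
])

```text
time: 11.4
position: [419.4, 221.9, 113.4]
tool_rot: [0.0, 0.706, 0.708, 0.002]
contact_force: [0.2, -0.6, -1.9]
opening: 0.58
grip_force: 30.0
```

>>> jog_arm([
  {"claw":-1,"x":0,"y":0,"z":15,"wx":0,"wy":0,"wz":0},
  {"claw":-1,"x":0,"y":0,"z":40,"wx":0,"wy":0,"wz":0},
  {"claw":-1,"x":0,"y":0,"z":50,"wx":0,"wy":0,"wz":0},
  {"claw":-1,"x":0,"y":0,"z":50,"wx":0,"wy":0,"wz":0},
  {"claw":-1,"x":0,"y":0,"z":50,"wx":0,"wy":0,"wz":0},
])

```text
time: 11.9
position: [419.7, 218.8, 63.0]
tool_rot: [-0.0, 0.707, 0.707, 0.0]
contact_force: [-0.1, -0.4, -2.5]
opening: 0.581
grip_force: 30.0
```

```bash
python3 - <<'E'
from h import *
f=grab('scene');w=world(f);save(f,'s2');o=r.observe();print(o['position'],o['opening'],o['grip_force'])
c=f['color'][200:330,350:510];cv2.imwrite('pics/s2c.png',cv2.resize(c[:,:,::-1],None,fx=4,fy=4))
E
```

```text
[420.03994335 218.93341852  63.35415778] 0.5745281356818341 29.998971819877625
```

View pics/s2c.png

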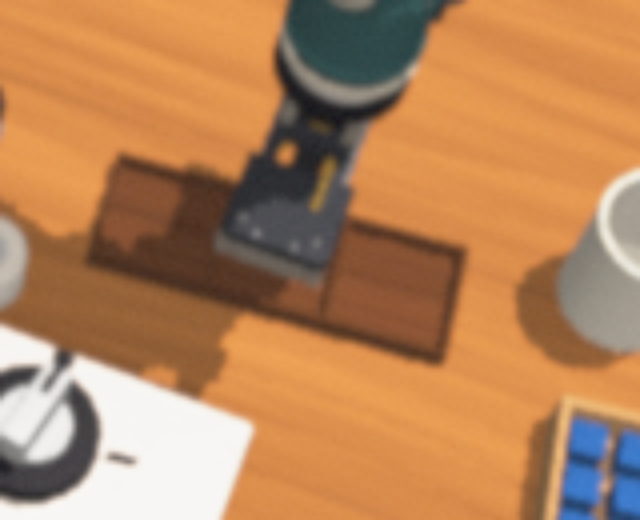

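The crop shows the gripper over the tray's middle pocket, at about (290,235), so I lower and release.

>>> jog_arm([
  {"claw":-1,"x":0,"y":0,"z":15,"wx":0,"wy":0,"wz":0},
  {"claw":-1,"x":0,"y":0,"z":30,"wx":0,"wy":0,"wz":0},
  {"claw":-1,"x":0,"y":0,"z":43.5,"wx":0,"wy":0,"wz":0},
  {"claw":-1,"x":0,"y":0,"z":43.5,"wx":0,"wy":0,"wz":0},
  {"claw":0.6,"x":0,"y":0,"z":43.5,"wx":0,"wy":0,"wz":0},
])

```text
time: 12.45
position: [419.7, 218.9, 19.5]
tool_rot: [0.0, 0.707, 0.707, 0.0]
contact_force: [-0.3, -0.5, -0.2]
opening: 0.649
grip_force: 0.0
```

>>> jog_arm([
  {"claw":0.6,"x":0,"y":0,"z":0,"wx":0,"wy":0,"wz":0},
  {"claw":0.6,"x":0,"y":0,"z":0,"wx":0,"wy":0,"wz":0},
  {"claw":1,"x":0,"y":0,"z":-25,"wx":0,"wy":0,"wz":0},
  {"claw":1,"x":0,"y":0,"z":-60,"wx":0,"wy":0,"wz":0},
  {"claw":1,"x":0,"y":0,"z":-100,"wx":0,"wy":0,"wz":0},
])

```text
time: 12.95
position: [418.6, 218.4, 119.9]
tool_rot: [-0.001, 0.707, 0.707, -0.001]
contact_force: [1.0, 0.1, 0.3]
opening: 0.998
grip_force: 0.0
```

>>> jog_arm([
  {"claw":1,"x":-40,"y":0,"z":0,"wx":0,"wy":0,"wz":0},
  {"claw":1,"x":-80,"y":0,"z":0,"wx":0,"wy":0,"wz":0},
  {"claw":1,"x":-120,"y":0,"z":0,"wx":0,"wy":0,"wz":0},
  {"claw":1,"x":-120,"y":0,"z":0,"wx":0,"wy":0,"wz":0},
])

```text
time: 13.35
position: [419.2, 93.1, 119.1]
tool_rot: [0.001, 0.71, 0.704, -0.001]
contact_force: [0.1, 0.0, -0.8]
opening: 1.001
grip_force: 0.0
```

```bash
cat >> h.py <<'E'
def look():
    print(np.round(r.observe()['position'],1))
    for n in('top','scene'):
        f=grab(n);w=world(f)
        for o in pucks(w,f['color'],25,60):
            if 120<o[1]<450 and 350<o[2][0]<680 and -350<o[2][1]<340 and np.ptp(o[4])<40 and o[4].max()<150: print(n,o[1],o[2],o[3])
E
python3 -c "from h import *;look()"
```

```text
[419.2  93.1 119.1]
top 221 [502.  47.  37.] [501.  46.]
top 250 [ 454. -311.   37.] [ 453. -311.]
top 238 [ 456. -189.   37.] [ 456. -188.]
top 198 [419. 221.  42.] [419. 221.]
top 247 [405.  -4.  37.] [404.  -3.]
scene 288 [ 459. -308.   34.] [ 457. -309.]
scene 305 [ 461. -185.   34.] [ 459. -185.]
scene 305 [409.   0.  35.] [408.  -0.]
scene 168 [ 643. -280.   35.] [ 637. -287.]
scene 357 [425. 219.  39.] [424. 219.]
```

>>> jog_arm([
  {"claw":1,"x":-35,"y":-7,"z":0,"wx":0,"wy":0,"wz":0},
  {"claw":1,"x":-70,"y":-14,"z":10,"wx":0,"wy":0,"wz":0},
  {"claw":1,"x":-95,"y":-14,"z":30,"wx":0,"wy":0,"wz":0},
  {"claw":1,"x":-102,"y":-14,"z":50,"wx":0,"wy":0,"wz":0},
  {"claw":1,"x":-102,"y":-14,"z":60,"wx":0,"wy":0,"wz":0},
])

```text
time: 13.95
position: [405.0, -3.1, 58.1]
tool_rot: [-0.001, 0.707, 0.707, -0.0]
contact_force: [0.2, 0.8, 0.3]
opening: 0.998
grip_force: 0.0
```

>>> jog_arm([
  {"claw":1,"x":0,"y":0,"z":0,"wx":0,"wy":0,"wz":0},
  {"claw":1,"x":0,"y":0,"z":15,"wx":0,"wy":0,"wz":0},
  {"claw":1,"x":0,"y":0,"z":30,"wx":0,"wy":0,"wz":0},
  {"claw":1,"x":0,"y":0,"z":45.5,"wx":0,"wy":0,"wz":0},
  {"claw":1,"x":0,"y":0,"z":45.5,"wx":0,"wy":0,"wz":0},
])

```text
time: 14.45
position: [405.0, -1.7, 13.1]
tool_rot: [-0.001, 0.706, 0.708, -0.0]
contact_force: [0.2, -0.2, 0.2]
opening: 1.002
grip_force: 0.0
```

>>> jog_arm([
  {"claw":-1,"x":0,"y":0,"z":0,"wx":0,"wy":0,"wz":0},
  {"claw":-1,"x":0,"y":0,"z":0,"wx":0,"wy":0,"wz":0},
  {"claw":-1,"x":0,"y":0,"z":0,"wx":0,"wy":0,"wz":0},
  {"claw":-1,"x":0,"y":0,"z":0,"wx":0,"wy":0,"wz":0},
  {"claw":-1,"x":0,"y":0,"z":0,"wx":0,"wy":0,"wz":0},
])

```text
time: 14.95
position: [405.4, -3.6, 13.9]
tool_rot: [0.0, 0.707, 0.707, 0.0]
contact_force: [-1.7, -0.5, 0.3]
opening: 0.587
grip_force: 0.9
```

>>> jog_arm([
  {"claw":-1,"x":0,"y":0,"z":0,"wx":0,"wy":0,"wz":0},
  {"claw":-1,"x":0,"y":0,"z":-20,"wx":0,"wy":0,"wz":0},
  {"claw":-1,"x":0,"y":0,"z":-55,"wx":0,"wy":0,"wz":0},
  {"claw":-1,"x":-5,"y":15,"z":-90,"wx":0,"wy":0,"wz":0},
  {"claw":-1,"x":-15,"y":45,"z":-100,"wx":0,"wy":0,"wz":0},
])

```text
time: 15.45
position: [450.5, -18.1, 116.3]
tool_rot: [0.001, 0.707, 0.707, 0.0]
contact_force: [1.5, -0.2, -2.8]
opening: 0.582
grip_force: 30.0
```

>>> jog_arm([
  {"claw":-1,"x":-12,"y":40,"z":0,"wx":0,"wy":0,"wz":0},
  {"claw":-1,"x":-25,"y":80,"z":0,"wx":0,"wy":0,"wz":0},
  {"claw":-1,"x":-37,"y":120,"z":0,"wx":0,"wy":0,"wz":0},
  {"claw":-1,"x":-50,"y":155,"z":0,"wx":0,"wy":0,"wz":0},
  {"claw":-1,"x":-58,"y":178,"z":0,"wx":0,"wy":0,"wz":0},
])

```text
time: 15.95
position: [629.9, -78.1, 112.6]
tool_rot: [-0.0, 0.708, 0.706, -0.0]
contact_force: [0.0, 0.4, -2.3]
opening: 0.58
grip_force: 3.0
```

>>> jog_arm([
  {"claw":-1,"x":0,"y":5,"z":10,"wx":0,"wy":0,"wz":0},
  {"claw":-1,"x":0,"y":5,"z":35,"wx":0,"wy":0,"wz":0},
  {"claw":-1,"x":0,"y":5,"z":50,"wx":0,"wy":0,"wz":0},
  {"claw":-1,"x":0,"y":5,"z":50,"wx":0,"wy":0,"wz":0},
  {"claw":-1,"x":0,"y":5,"z":50,"wx":0,"wy":0,"wz":0},
])

```text
time: 16.45
position: [632.5, -76.1, 63.3]
tool_rot: [-0.001, 0.707, 0.707, -0.0]
contact_force: [-0.4, 0.7, -2.1]
opening: 0.584
grip_force: 30.0
```

```bash
python3 - <<'E'
from h import *
o=r.observe();print(o['position'],o['opening'],o['grip_force'])
f=grab('top');save(f,'t3');c=f['color'][165:230,300:420];cv2.imwrite('pics/t3c.png',cv2.resize(c[:,:,::-1],None,fx=6,fy=6,interpolation=2))
f=grab('scene');save(f,'s3');c=f['color'][230:330,170:320];cv2.imwrite('pics/s3c.png',cv2.resize(c[:,:,::-1],None,fx=5,fy=5,interpolation=2))
E
```

```text
[632.51023823 -76.0850431   63.31298988] 0.5844918892542206 29.996216297149658
```

View pics/s3c.png

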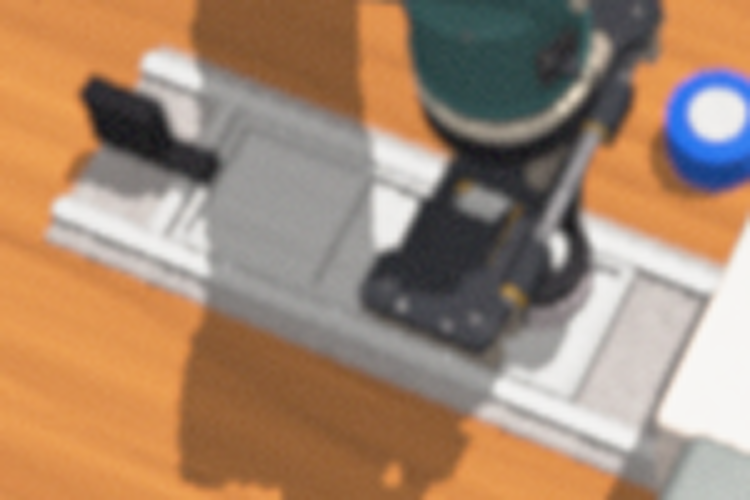

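The crop shows the puck held over the hood-side pocket, at about (560,262). The carrier's end edge runs from (635,270) to (580,400), and a divider line from (370,185) to (315,285). The grip slackened briefly, so I check the puck's height.

```bash
python3 - <<'E'
from h import *
f=grab('scene');w=world(f);o=np.array(f['origin'])
def ray(u,v,z):
    d=f['R']@np.array([(u-f['cx'])/f['f'],(v-f['cy'])/f['f'],1]);return np.round(o+d*(z-o[2])/d[2],1)
print('end',ray(297,284,19),ray(286,310,19),'div',ray(244,267,19),ray(233,287,19))
print(np.round(w[276:294:2,278:294:2,2]))
b=(w[...,0]>600)&(w[...,0]<670)&(w[...,1]>-120)&(w[...,1]<-40)&(w[...,2]>20)&(w[...,2]<95)
print(np.histogram(w[b][:,2],bins=range(20,100,5)))
E
```

```text
end [599.4 -38.7  19. ] [672.9 -34.7  19. ] div [ 609.6 -180.9   19. ] [ 669.7 -180.7   19. ]
[[169. 165.  86.  85.  86.  11.  13.   2.]
 [172.  86.  87.  80.  84.   8.  13.   7.]
 [176. 168.  83.  86.  81.  19.   7.  13.]
 [169. 160.  86.  89.  86.  66.  19.  18.]
 [165.  78.  84.  81.  85.  65.   3.  11.]
 [158.  85.  86.  86.  79.  60.  11.   4.]
 [ 85.  84.  86.  78.  66.  11.   6.   9.]
 [ 87.  85.  79.  65.  58.  12.  14.  18.]
 [ 67.  70.  70.  61.   8.   8.   3.  14.]]
(array([ 6,  0,  0,  0,  0,  2,  5, 15, 13, 22, 15, 15, 74, 59,  5]), array([20, 25, 30, 35, 40, 45, 50, 55, 60, 65, 70, 75, 80, 85, 90, 95]))
```

>>> jog_arm([
  {"claw":-1,"x":0,"y":1,"z":14,"wx":0,"wy":0,"wz":0},
  {"claw":-1,"x":0,"y":1,"z":28,"wx":0,"wy":0,"wz":0},
  {"claw":-1,"x":0,"y":1,"z":39,"wx":0,"wy":0,"wz":0},
  {"claw":-1,"x":0,"y":1,"z":39,"wx":0,"wy":0,"wz":0},
  {"claw":0.6,"x":0,"y":1,"z":39.5,"wx":0,"wy":0,"wz":0},
])

```text
time: 17.1
position: [634.0, -76.4, 23.3]
tool_rot: [-0.0, 0.707, 0.707, -0.0]
contact_force: [-0.5, 0.3, -0.3]
opening: 0.648
grip_force: 0.0
```

>>> jog_arm([
  {"claw":0.6,"x":0,"y":0,"z":0,"wx":0,"wy":0,"wz":0},
  {"claw":0.6,"x":0,"y":0,"z":0,"wx":0,"wy":0,"wz":0},
  {"claw":1,"x":0,"y":0,"z":-25,"wx":0,"wy":0,"wz":0},
  {"claw":1,"x":0,"y":0,"z":-60,"wx":0,"wy":0,"wz":0},
  {"claw":1,"x":0,"y":0,"z":-90,"wx":0,"wy":0,"wz":0},
])

```text
time: 17.6
position: [634.5, -76.4, 115.6]
tool_rot: [0.0, 0.707, 0.707, 0.0]
contact_force: [-1.1, 0.4, 0.4]
opening: 1.001
grip_force: 0.0
```

>>> jog_arm([
  {"claw":1,"x":-10,"y":-40,"z":0,"wx":0,"wy":0,"wz":0},
  {"claw":1,"x":-20,"y":-80,"z":0,"wx":0,"wy":0,"wz":0},
  {"claw":1,"x":-30,"y":-110,"z":0,"wx":0,"wy":0,"wz":0},
  {"claw":1,"x":-40,"y":-120,"z":0,"wx":0,"wy":0,"wz":0},
  {"claw":1,"x":-40,"y":-120,"z":0,"wx":0,"wy":0,"wz":0},
])

```text
time: 18.1
position: [513.8, -118.5, 114.6]
tool_rot: [0.001, 0.708, 0.706, -0.0]
contact_force: [-0.6, -0.3, -0.8]
opening: 0.998
grip_force: 0.0
```

```bash
python3 -c "from h import *;look()"
```

```text
[ 513.8 -118.5  114.6]
top 248 [632. -76.  45.] [632. -76.]
top 248 [ 453. -311.   37.] [ 453. -312.]
top 252 [420. 215.  42.] [419. 216.]
scene 288 [ 459. -308.   35.] [ 457. -308.]
scene 169 [ 643. -280.   35.] [ 637. -287.]
scene 356 [425. 219.  39.] [423. 219.]
scene 397 [638. -71.  43.] [637. -72.]
```

>>> jog_arm([
  {"claw":1,"x":-40,"y":-12,"z":0,"wx":0,"wy":0,"wz":0},
  {"claw":1,"x":-80,"y":-24,"z":0,"wx":0,"wy":0,"wz":0},
  {"claw":1,"x":-120,"y":-36,"z":0,"wx":0,"wy":0,"wz":0},
  {"claw":1,"x":-160,"y":-48,"z":0,"wx":0,"wy":0,"wz":0},
  {"claw":1,"x":-194,"y":-60,"z":15,"wx":0,"wy":0,"wz":0},
])

```text
time: 18.7
position: [456.9, -313.1, 100.5]
tool_rot: [0.003, 0.707, 0.707, 0.001]
contact_force: [1.1, -0.6, 0.7]
opening: 0.997
grip_force: 0.0
```

>>> jog_arm([
  {"claw":1,"x":0,"y":0,"z":20,"wx":0,"wy":0,"wz":0},
  {"claw":1,"x":0,"y":0,"z":40,"wx":0,"wy":0,"wz":0},
  {"claw":1,"x":0,"y":0,"z":40,"wx":0,"wy":0,"wz":0},
  {"claw":1,"x":0,"y":0,"z":40,"wx":0,"wy":0,"wz":0},
])

```text
time: 19.1
position: [455.6, -309.7, 59.0]
tool_rot: [-0.0, 0.707, 0.707, 0.001]
contact_force: [-0.2, -0.3, -0.4]
opening: 0.999
grip_force: 0.0
```

```bash
python3 -c "from h import *;look()"
```

```text
[ 455.6 -309.7   59. ]
top 255 [632. -75.  46.] [632. -75.]
top 246 [ 414. -192.   37.] [ 415. -193.]
top 253 [419. 215.  41.] [419. 216.]
scene 271 [ 458. -307.   34.] [ 457. -307.]
scene 288 [ 419. -188.   35.] [ 417. -189.]
scene 355 [425. 219.  39.] [424. 219.]
scene 163 [ 643. -280.   35.] [ 638. -287.]
scene 393 [639. -72.  44.] [637. -72.]
```

>>> jog_arm([
  {"claw":1,"x":-1,"y":-1,"z":15,"wx":0,"wy":0,"wz":0},
  {"claw":1,"x":-1,"y":-1,"z":30,"wx":0,"wy":0,"wz":0},
  {"claw":1,"x":-1,"y":-1,"z":45,"wx":0,"wy":0,"wz":0},
  {"claw":1,"x":-1,"y":-1,"z":45,"wx":0,"wy":0,"wz":0},
  {"claw":-1,"x":-1,"y":-1,"z":45,"wx":0,"wy":0,"wz":0},
])

```text
time: 19.7
position: [452.8, -311.0, 13.3]
tool_rot: [-0.001, 0.707, 0.707, -0.0]
contact_force: [0.5, -1.3, -0.0]
opening: 0.934
grip_force: 0.0
```

>>> jog_arm([
  {"claw":-1,"x":0,"y":0,"z":0,"wx":0,"wy":0,"wz":0},
  {"claw":-1,"x":0,"y":0,"z":0,"wx":0,"wy":0,"wz":0},
  {"claw":-1,"x":0,"y":0,"z":0,"wx":0,"wy":0,"wz":0},
  {"claw":-1,"x":0,"y":0,"z":0,"wx":0,"wy":0,"wz":0},
  {"claw":-1,"x":0,"y":0,"z":0,"wx":0,"wy":0,"wz":0},
])

```text
time: 20.2
position: [453.3, -311.6, 14.5]
tool_rot: [0.0, 0.707, 0.707, 0.0]
contact_force: [0.5, -0.0, 1.0]
opening: 0.584
grip_force: 30.0
```

>>> jog_arm([
  {"claw":-1,"x":0,"y":0,"z":-15,"wx":0,"wy":0,"wz":0},
  {"claw":-1,"x":0,"y":0,"z":-45,"wx":0,"wy":0,"wz":0},
  {"claw":-1,"x":0,"y":0,"z":-80,"wx":0,"wy":0,"wz":0},
  {"claw":-1,"x":15,"y":15,"z":-105,"wx":0,"wy":0,"wz":0},
  {"claw":-1,"x":40,"y":40,"z":-105,"wx":0,"wy":0,"wz":0},
])

```text
time: 20.7
position: [493.9, -274.6, 123.4]
tool_rot: [0.003, 0.709, 0.705, -0.0]
contact_force: [0.1, -0.2, -2.9]
opening: 0.577
grip_force: 30.0
```

>>> jog_arm([
  {"claw":-1,"x":28,"y":31,"z":0,"wx":0,"wy":0,"wz":0},
  {"claw":-1,"x":56,"y":63,"z":0,"wx":0,"wy":0,"wz":0},
  {"claw":-1,"x":84,"y":95,"z":0,"wx":0,"wy":0,"wz":0},
  {"claw":-1,"x":110,"y":125,"z":0,"wx":0,"wy":0,"wz":0},
  {"claw":-1,"x":123,"y":141,"z":0,"wx":0,"wy":0,"wz":0},
])

```text
time: 21.2
position: [636.3, -144.2, 120.0]
tool_rot: [-0.0, 0.706, 0.708, 0.001]
contact_force: [0.5, -0.4, -3.2]
opening: 0.579
grip_force: 30.0
```

>>> jog_arm([
  {"claw":-1,"x":0,"y":0,"z":15,"wx":0,"wy":0,"wz":0},
  {"claw":-1,"x":0,"y":0,"z":40,"wx":0,"wy":0,"wz":0},
  {"claw":-1,"x":0,"y":0,"z":55,"wx":0,"wy":0,"wz":0},
  {"claw":-1,"x":0,"y":0,"z":55,"wx":0,"wy":0,"wz":0},
  {"claw":-1,"x":0,"y":0,"z":55,"wx":0,"wy":0,"wz":0},
])

```text
time: 21.7
position: [633.7, -149.2, 64.1]
tool_rot: [-0.0, 0.708, 0.707, -0.0]
contact_force: [0.1, -0.3, -2.5]
opening: 0.583
grip_force: 30.0
```

>>> jog_arm([
  {"claw":-1,"x":1,"y":0,"z":14,"wx":0,"wy":0,"wz":0},
  {"claw":-1,"x":1,"y":0,"z":28,"wx":0,"wy":0,"wz":0},
  {"claw":-1,"x":1,"y":0,"z":39.5,"wx":0,"wy":0,"wz":0},
  {"claw":-1,"x":1,"y":0,"z":39.5,"wx":0,"wy":0,"wz":0},
  {"claw":0.6,"x":1,"y":0,"z":40,"wx":0,"wy":0,"wz":0},
])

```text
time: 22.2
position: [634.2, -147.4, 23.6]
tool_rot: [-0.0, 0.707, 0.707, -0.0]
contact_force: [-0.2, 1.0, 0.2]
opening: 0.646
grip_force: 0.0
```

>>> jog_arm([
  {"claw":0.6,"x":0,"y":0,"z":0,"wx":0,"wy":0,"wz":0},
  {"claw":0.6,"x":0,"y":0,"z":0,"wx":0,"wy":0,"wz":0},
  {"claw":1,"x":0,"y":0,"z":-25,"wx":0,"wy":0,"wz":0},
  {"claw":1,"x":0,"y":0,"z":-60,"wx":0,"wy":0,"wz":0},
  {"claw":1,"x":0,"y":0,"z":-90,"wx":0,"wy":0,"wz":0},
])

```text
time: 22.7
position: [634.5, -147.4, 115.7]
tool_rot: [0.0, 0.707, 0.707, 0.0]
contact_force: [0.3, -0.3, -0.2]
opening: 1.002
grip_force: 0.0
```

>>> jog_arm([
  {"claw":1,"x":-8,"y":-40,"z":0,"wx":0,"wy":0,"wz":0},
  {"claw":1,"x":-16,"y":-80,"z":0,"wx":0,"wy":0,"wz":0},
  {"claw":1,"x":-24,"y":-120,"z":0,"wx":0,"wy":0,"wz":0},
  {"claw":1,"x":-32,"y":-160,"z":0,"wx":0,"wy":0,"wz":0},
  {"claw":1,"x":-40,"y":-195,"z":0,"wx":0,"wy":0,"wz":0},
])

```text
time: 23.2
position: [437.3, -187.8, 114.4]
tool_rot: [0.0, 0.707, 0.707, -0.0]
contact_force: [0.2, -0.7, 0.3]
opening: 1.001
grip_force: 0.0
```

>>> jog_arm([
  {"claw":1,"x":-2,"y":-23,"z":20,"wx":0,"wy":0,"wz":0},
  {"claw":1,"x":-2,"y":-23,"z":45,"wx":0,"wy":0,"wz":0},
  {"claw":1,"x":-2,"y":-23,"z":45,"wx":0,"wy":0,"wz":0},
  {"claw":1,"x":-2,"y":-23,"z":45,"wx":0,"wy":0,"wz":0},
])

```text
time: 23.6
position: [416.9, -189.2, 69.7]
tool_rot: [0.0, 0.707, 0.707, 0.0]
contact_force: [-0.4, 0.3, 0.5]
opening: 1.001
grip_force: 0.0
```

```bash
python3 -c "from h import *;look()"
```

```text
[ 416.9 -189.2   69.7]
top 253 [632. -75.  46.] [633. -75.]
top 253 [ 633. -147.   46.] [ 633. -147.]
top 251 [420. 215.  41.] [419. 216.]
scene 223 [ 418. -183.   34.] [ 417. -183.]
scene 353 [425. 219.  39.] [423. 219.]
scene 165 [ 643. -279.   36.] [ 637. -287.]
scene 392 [ 639. -144.   43.] [ 637. -144.]
scene 402 [639. -72.  43.] [637. -73.]
```

>>> jog_arm([
  {"claw":1,"x":-2.5,"y":-2,"z":20,"wx":0,"wy":0,"wz":0},
  {"claw":1,"x":-2.5,"y":-2,"z":40,"wx":0,"wy":0,"wz":0},
  {"claw":1,"x":-2.5,"y":-2,"z":55.5,"wx":0,"wy":0,"wz":0},
  {"claw":1,"x":-2.5,"y":-2,"z":55.5,"wx":0,"wy":0,"wz":0},
  {"claw":-1,"x":-2.5,"y":-2,"z":55.5,"wx":0,"wy":0,"wz":0},
])

```text
time: 24.2
position: [415.1, -191.8, 14.3]
tool_rot: [0.0, 0.707, 0.707, 0.0]
contact_force: [-0.5, -0.8, 1.1]
opening: 0.934
grip_force: 0.0
```

>>> jog_arm([
  {"claw":-1,"x":0,"y":0,"z":0,"wx":0,"wy":0,"wz":0},
  {"claw":-1,"x":0,"y":0,"z":0,"wx":0,"wy":0,"wz":0},
  {"claw":-1,"x":0,"y":0,"z":0,"wx":0,"wy":0,"wz":0},
  {"claw":-1,"x":0,"y":0,"z":0,"wx":0,"wy":0,"wz":0},
  {"claw":-1,"x":0,"y":0,"z":0,"wx":0,"wy":0,"wz":0},
])

```text
time: 24.7
position: [414.4, -192.1, 14.0]
tool_rot: [0.0, 0.707, 0.707, 0.0]
contact_force: [-0.7, -0.4, 4.1]
opening: 0.583
grip_force: 30.0
```

>>> jog_arm([
  {"claw":-1,"x":0,"y":0,"z":-15,"wx":0,"wy":0,"wz":0},
  {"claw":-1,"x":0,"y":0,"z":-45,"wx":0,"wy":0,"wz":0},
  {"claw":-1,"x":0,"y":0,"z":-80,"wx":0,"wy":0,"wz":0},
  {"claw":-1,"x":-2,"y":20,"z":-105,"wx":0,"wy":0,"wz":0},
  {"claw":-1,"x":-7,"y":55,"z":-105,"wx":0,"wy":0,"wz":0},
])

```text
time: 25.2
position: [469.7, -200.0, 121.7]
tool_rot: [0.002, 0.708, 0.706, -0.0]
contact_force: [1.4, 0.0, -1.1]
opening: 0.577
grip_force: 30.0
```

>>> jog_arm([
  {"claw":-1,"x":-5,"y":37,"z":0,"wx":0,"wy":0,"wz":0},
  {"claw":-1,"x":-10,"y":74,"z":0,"wx":0,"wy":0,"wz":0},
  {"claw":-1,"x":-15,"y":110,"z":0,"wx":0,"wy":0,"wz":0},
  {"claw":-1,"x":-19,"y":145,"z":0,"wx":0,"wy":0,"wz":0},
  {"claw":-1,"x":-21,"y":164.5,"z":0,"wx":0,"wy":0,"wz":0},
])

```text
time: 25.7
position: [635.5, -219.9, 117.6]
tool_rot: [-0.0, 0.707, 0.707, 0.0]
contact_force: [0.0, -0.7, -1.5]
opening: 0.577
grip_force: 30.0
```

>>> jog_arm([
  {"claw":-1,"x":0,"y":0,"z":15,"wx":0,"wy":0,"wz":0},
  {"claw":-1,"x":0,"y":0,"z":40,"wx":0,"wy":0,"wz":0},
  {"claw":-1,"x":0,"y":0,"z":55,"wx":0,"wy":0,"wz":0},
  {"claw":-1,"x":0,"y":0,"z":55,"wx":0,"wy":0,"wz":0},
  {"claw":-1,"x":0,"y":0,"z":55,"wx":0,"wy":0,"wz":0},
])

```text
time: 26.2
position: [632.9, -220.0, 63.3]
tool_rot: [-0.0, 0.707, 0.707, -0.0]
contact_force: [-0.0, 0.3, -0.9]
opening: 0.582
grip_force: 30.0
```

>>> jog_arm([
  {"claw":-1,"x":0,"y":0.5,"z":14,"wx":0,"wy":0,"wz":0},
  {"claw":-1,"x":0,"y":0.5,"z":28,"wx":0,"wy":0,"wz":0},
  {"claw":-1,"x":0,"y":0.5,"z":39.5,"wx":0,"wy":0,"wz":0},
  {"claw":-1,"x":0,"y":0.5,"z":39.5,"wx":0,"wy":0,"wz":0},
  {"claw":0.6,"x":0,"y":0.5,"z":40,"wx":0,"wy":0,"wz":0},
])

```text
time: 26.7
position: [634.1, -219.9, 23.1]
tool_rot: [-0.0, 0.707, 0.707, -0.0]
contact_force: [0.6, -0.5, -0.3]
opening: 0.65
grip_force: 0.0
```

>>> jog_arm([
  {"claw":0.6,"x":0,"y":0,"z":0,"wx":0,"wy":0,"wz":0},
  {"claw":0.6,"x":0,"y":0,"z":0,"wx":0,"wy":0,"wz":0},
  {"claw":1,"x":0,"y":0,"z":-25,"wx":0,"wy":0,"wz":0},
  {"claw":1,"x":0,"y":0,"z":-60,"wx":0,"wy":0,"wz":0},
  {"claw":1,"x":0,"y":0,"z":-90,"wx":0,"wy":0,"wz":0},
])

```text
time: 27.2
position: [634.4, -219.9, 115.2]
tool_rot: [0.0, 0.707, 0.707, 0.0]
contact_force: [1.3, 0.2, 0.4]
opening: 0.999
grip_force: 0.0
```

>>> jog_arm([
  {"claw":1,"x":-20,"y":0,"z":0,"wx":0,"wy":0,"wz":0},
  {"claw":1,"x":-50,"y":0,"z":0,"wx":0,"wy":0,"wz":0},
  {"claw":1,"x":-77,"y":1,"z":0,"wx":0,"wy":0,"wz":0},
  {"claw":1,"x":-77,"y":1,"z":0,"wx":0,"wy":0,"wz":0},
  {"claw":1,"x":-77,"y":1,"z":0,"wx":0,"wy":0,"wz":0},
])

```text
time: 27.7
position: [634.9, -297.3, 113.6]
tool_rot: [-0.0, 0.708, 0.706, 0.0]
contact_force: [-0.0, 0.8, 0.4]
opening: 0.997
grip_force: 0.0
```

```bash
python3 - <<'E'
from h import *
look()
f=grab('scene');c=f['color'][200:330,170:440];cv2.imwrite('pics/s4c.png',cv2.resize(c[:,:,::-1],None,fx=2.9,fy=2.9,interpolation=2))
E
```

```text
[ 634.9 -297.3  113.6]
top 255 [ 633. -219.   46.] [ 633. -220.]
top 253 [632. -75.  46.] [632. -76.]
top 253 [ 633. -147.   45.] [ 633. -148.]
top 254 [419. 215.  41.] [419. 216.]
scene 355 [425. 219.  39.] [424. 219.]
scene 173 [ 643. -280.   35.] [ 637. -287.]
scene 382 [ 638. -215.   43.] [ 637. -216.]
scene 396 [ 639. -143.   43.] [ 637. -145.]
scene 396 [639. -72.  43.] [637. -73.]
```

View pics/s4c.png

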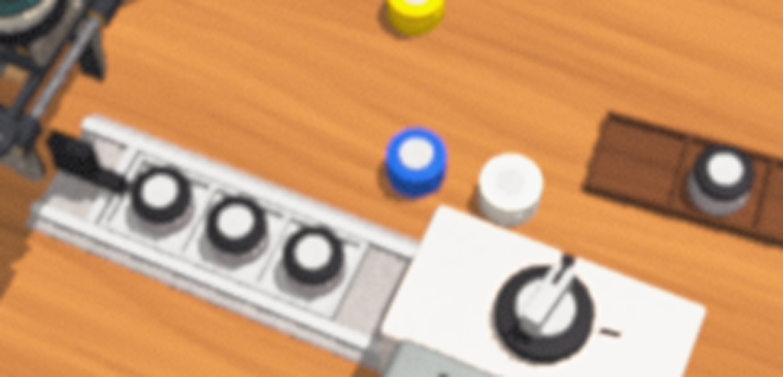

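The crop shows the three worn pucks flat in the carrier at (160,195), (237,225) and (313,258), and the clean puck flat in the tray at (722,180). I now grip the handle and push the carrier home.

>>> jog_arm([
  {"claw":1,"x":0,"y":0,"z":25,"wx":0,"wy":0,"wz":0},
  {"claw":1,"x":0,"y":0,"z":50,"wx":0,"wy":0,"wz":0},
  {"claw":1,"x":0,"y":0,"z":76,"wx":0,"wy":0,"wz":0},
  {"claw":1,"x":0,"y":0,"z":76,"wx":0,"wy":0,"wz":0},
  {"claw":-1,"x":0,"y":0,"z":76,"wx":0,"wy":0,"wz":0},
])

```text
time: 28.35
position: [635.5, -295.8, 37.8]
tool_rot: [-0.0, 0.707, 0.707, 0.0]
contact_force: [-0.6, 1.3, -0.6]
opening: 0.933
grip_force: 0.0
```

>>> jog_arm([
  {"claw":-1,"x":0,"y":0,"z":0,"wx":0,"wy":0,"wz":0},
  {"claw":-1,"x":0,"y":0,"z":0,"wx":0,"wy":0,"wz":0},
  {"claw":-1,"x":0,"y":0,"z":0,"wx":0,"wy":0,"wz":0},
  {"claw":-1,"x":0,"y":0,"z":0,"wx":0,"wy":0,"wz":0},
  {"claw":-1,"x":0,"y":0,"z":0,"wx":0,"wy":0,"wz":0},
])

```text
time: 28.85
position: [635.2, -297.2, 38.0]
tool_rot: [0.0, 0.707, 0.707, 0.0]
contact_force: [-0.9, -0.1, -0.3]
opening: 0.499
grip_force: 0.0
```

>>> jog_arm([
  {"claw":-1,"x":0,"y":0,"z":0,"wx":0,"wy":0,"wz":0},
  {"claw":-1,"x":0,"y":0,"z":0,"wx":0,"wy":0,"wz":0},
  {"claw":-1,"x":0,"y":0,"z":0,"wx":0,"wy":0,"wz":0},
  {"claw":-1,"x":0,"y":0,"z":0,"wx":0,"wy":0,"wz":0},
  {"claw":-1,"x":0,"y":0,"z":0,"wx":0,"wy":0,"wz":0},
])

```text
time: 29.35
position: [634.7, -297.0, 37.5]
tool_rot: [-0.0, 0.707, 0.707, -0.0]
contact_force: [-2.0, -1.0, 1.5]
opening: 0.169
grip_force: 30.0
```

Now I push in steps of 12 mm per row.

>>> jog_arm([
  {"claw":-1,"x":8,"y":0,"z":0,"wx":0,"wy":0,"wz":0},
  {"claw":-1,"x":20,"y":0,"z":0,"wx":0,"wy":0,"wz":0},
  {"claw":-1,"x":32,"y":0,"z":0,"wx":0,"wy":0,"wz":0},
  {"claw":-1,"x":44,"y":0,"z":0,"wx":0,"wy":0,"wz":0},
  {"claw":-1,"x":56,"y":0,"z":0,"wx":0,"wy":0,"wz":0},
])

```text
time: 29.85
position: [634.6, -243.6, 37.5]
tool_rot: [0.001, 0.708, 0.706, -0.001]
contact_force: [-0.7, -5.8, -0.4]
opening: 0.174
grip_force: 30.0
```

>>> jog_arm([
  {"claw":-1,"x":12,"y":0,"z":0,"wx":0,"wy":0,"wz":0},
  {"claw":-1,"x":24,"y":0,"z":0,"wx":0,"wy":0,"wz":0},
  {"claw":-1,"x":36,"y":0,"z":0,"wx":0,"wy":0,"wz":0},
  {"claw":-1,"x":48,"y":0,"z":0,"wx":0,"wy":0,"wz":0},
  {"claw":-1,"x":60,"y":0,"z":0,"wx":0,"wy":0,"wz":0},
])

```text
time: 30.35
position: [634.6, -183.8, 37.5]
tool_rot: [0.001, 0.708, 0.706, -0.001]
contact_force: [-2.1, -6.2, -0.0]
opening: 0.173
grip_force: 30.0
```

>>> jog_arm([
  {"claw":-1,"x":12,"y":0,"z":0,"wx":0,"wy":0,"wz":0},
  {"claw":-1,"x":24,"y":0,"z":0,"wx":0,"wy":0,"wz":0},
  {"claw":-1,"x":36,"y":0,"z":0,"wx":0,"wy":0,"wz":0},
  {"claw":-1,"x":48,"y":0,"z":0,"wx":0,"wy":0,"wz":0},
  {"claw":-1,"x":60,"y":0,"z":0,"wx":0,"wy":0,"wz":0},
])

```text
time: 30.85
position: [634.6, -124.1, 37.5]
tool_rot: [0.001, 0.708, 0.706, -0.002]
contact_force: [-1.7, -5.8, 0.8]
opening: 0.171
grip_force: 30.0
```

>>> jog_arm([
  {"claw":-1,"x":12,"y":0,"z":0,"wx":0,"wy":0,"wz":0},
  {"claw":-1,"x":24,"y":0,"z":0,"wx":0,"wy":0,"wz":0},
  {"claw":-1,"x":36,"y":0,"z":0,"wx":0,"wy":0,"wz":0},
  {"claw":-1,"x":48,"y":0,"z":0,"wx":0,"wy":0,"wz":0},
  {"claw":-1,"x":60,"y":0,"z":0,"wx":0,"wy":0,"wz":0},
])

```text
time: 31.35
position: [634.6, -64.4, 37.5]
tool_rot: [0.001, 0.708, 0.706, -0.002]
contact_force: [-1.4, -8.5, 1.3]
opening: 0.171
grip_force: 30.0
```

>>> jog_arm([
  {"claw":-1,"x":8,"y":0,"z":0,"wx":0,"wy":0,"wz":0},
  {"claw":-1,"x":14,"y":0,"z":0,"wx":0,"wy":0,"wz":0},
  {"claw":-1,"x":19,"y":0,"z":0,"wx":0,"wy":0,"wz":0},
  {"claw":-1,"x":24,"y":0,"z":0,"wx":0,"wy":0,"wz":0},
  {"claw":-1,"x":28,"y":0,"z":0,"wx":0,"wy":0,"wz":0},
])

```text
time: 31.85
position: [634.6, -36.6, 37.5]
tool_rot: [0.001, 0.708, 0.706, -0.002]
contact_force: [-3.2, -6.9, 2.0]
opening: 0.171
grip_force: 30.0
```

>>> jog_arm([
  {"claw":-1,"x":2,"y":0,"z":0,"wx":0,"wy":0,"wz":0},
  {"claw":-1,"x":4,"y":0,"z":0,"wx":0,"wy":0,"wz":0},
  {"claw":-1,"x":5,"y":0,"z":0,"wx":0,"wy":0,"wz":0},
  {"claw":-1,"x":6,"y":0,"z":0,"wx":0,"wy":0,"wz":0},
])

```text
time: 32.25
position: [634.6, -31.0, 37.4]
tool_rot: [0.001, 0.708, 0.706, -0.002]
contact_force: [-3.4, -8.4, 2.8]
opening: 0.167
grip_force: 30.0
```

>>> jog_arm([
  {"claw":-1,"x":1.5,"y":0,"z":0,"wx":0,"wy":0,"wz":0},
  {"claw":-1,"x":3,"y":0,"z":0,"wx":0,"wy":0,"wz":0},
  {"claw":-1,"x":4,"y":0,"z":0,"wx":0,"wy":0,"wz":0},
])

```text
time: 32.55
position: [634.6, -27.0, 37.5]
tool_rot: [0.001, 0.708, 0.706, -0.002]
contact_force: [-2.8, -8.1, 2.3]
opening: 0.174
grip_force: 30.0
```

```bash
cat >> h.py <<'E'
def handle():
    for n in('top','scene'):
        f=grab(n);w=world(f);z=w[...,2]
        print(n,'handle',rect(w,(z>64)&(z<78)&(w[...,0]>610)&(w[...,0]<660)&(w[...,1]>-70)&(w[...,1]<6)),'hood',rect(w,(abs(z-95)<7)&(w[...,0]>540)&(w[...,0]<694)&(w[...,1]>0)&(w[...,1]<260)),'knob',rect(w,(z>141)&(z<155)&(abs(w[...,0]-633)<60)&(abs(w[...,1]-128)<60)))
E
python3 -c "from h import *;handle();o=r.observe();print(o['position'],o['contact_force'])"
```

```text
top handle (array([0., 0.]), array([0., 0.]), 0.0, 0) hood (array([632.5, 127.7]), array([229.7, 123. ]), 89.9, 2447) knob (array([632.3, 126.9]), array([16.2, 52. ]), 80.21, 102)
scene handle (array([659.8, -32.6]), array([0.1, 5. ]), 2.04, 3) hood (array([632.9, 129.4]), array([120. , 230.2]), 0.42, 3774) knob (array([634.5, 129.6]), array([16.5, 52.6]), 79.31, 170)
[634.58970831 -26.72251132  37.45396005] [-2.97841965 -6.73795207  2.51543965]
```

>>> jog_arm([
  {"claw":-1,"x":1,"y":0,"z":0,"wx":0,"wy":0,"wz":0},
  {"claw":-1,"x":2,"y":0,"z":0,"wx":0,"wy":0,"wz":0},
  {"claw":-1,"x":3,"y":0,"z":0,"wx":0,"wy":0,"wz":0},
])

```text
time: 32.95
position: [634.6, -24.8, 37.5]
tool_rot: [0.001, 0.708, 0.706, -0.003]
contact_force: [-2.4, -10.3, 2.4]
opening: 0.171
grip_force: 30.0
```

>>> jog_arm([
  {"claw":-1,"x":1,"y":0,"z":0,"wx":0,"wy":0,"wz":0},
  {"claw":-1,"x":2,"y":0,"z":0,"wx":0,"wy":0,"wz":0},
  {"claw":-1,"x":2,"y":0,"z":0,"wx":0,"wy":0,"wz":0},
])

```text
time: 33.25
position: [634.6, -24.8, 37.5]
tool_rot: [0.002, 0.709, 0.706, -0.004]
contact_force: [-3.9, -12.2, 2.7]
opening: 0.173
grip_force: 30.0
```

>>> jog_arm([
  {"claw":-1,"x":-2,"y":0,"z":0,"wx":0,"wy":0,"wz":0},
  {"claw":0,"x":-2,"y":0,"z":0,"wx":0,"wy":0,"wz":0},
  {"claw":0.5,"x":-2,"y":0,"z":0,"wx":0,"wy":0,"wz":0},
  {"claw":0.5,"x":-2,"y":0,"z":0,"wx":0,"wy":0,"wz":0},
  {"claw":0.5,"x":-2,"y":0,"z":-15,"wx":0,"wy":0,"wz":0},
])

```text
time: 33.75
position: [633.8, -19.3, 51.2]
tool_rot: [-0.002, 0.707, 0.707, -0.001]
contact_force: [-0.4, 0.3, -0.7]
opening: 0.498
grip_force: 0.0
```

>>> jog_arm([
  {"claw":0.5,"x":0,"y":0,"z":-30,"wx":0,"wy":0,"wz":0},
  {"claw":0.5,"x":0,"y":0,"z":-70,"wx":0,"wy":0,"wz":0},
  {"claw":1,"x":0,"y":0,"z":-110,"wx":0,"wy":0,"wz":0},
  {"claw":1,"x":0,"y":0,"z":-150,"wx":0,"wy":0,"wz":0},
  {"claw":1,"x":0,"y":-40,"z":-150,"wx":0,"wy":0,"wz":0},
])

```text
time: 34.25
position: [602.0, -18.6, 210.0]
tool_rot: [0.005, 0.707, 0.707, 0.006]
contact_force: [0.5, 0.5, 0.2]
opening: 0.931
grip_force: 0.0
```

>>> jog_arm([
  {"claw":1,"x":0,"y":-40,"z":0,"wx":0,"wy":0,"wz":8.4},
  {"claw":1,"x":0,"y":-80,"z":0,"wx":0,"wy":0,"wz":16.8},
  {"claw":1,"x":0,"y":-110,"z":0,"wx":0,"wy":0,"wz":16.8},
  {"claw":1,"x":0,"y":-110,"z":0,"wx":0,"wy":0,"wz":0},
  {"claw":1,"x":0,"y":-110,"z":0,"wx":0,"wy":0,"wz":0},
])

```text
time: 34.75
position: [484.8, -19.5, 204.1]
tool_rot: [0.001, 0.705, 0.709, 0.0]
contact_force: [0.3, 0.1, 0.6]
opening: 1.002
grip_force: 0.0
```

```bash
python3 - <<'E'
from h import *
handle(); o=r.observe();print(o['position'],o['tool_rot'],o['joint_positions'])
f=grab('top');c=f['color'][160:225,215:345];cv2.imwrite('pics/t5.png',cv2.resize(c[:,:,::-1],None,fx=6,fy=6,interpolation=2))
E
```

```text
top handle (array([634.1, -30.1]), array([38.9, 15.3]), 88.67, 74) hood (array([632.5, 127.2]), array([123. , 230.4]), 0.14, 2545) knob (array([631.8, 127.2]), array([16.6, 51.8]), 79.05, 107)
scene handle (array([637.2, -27.3]), array([19.1, 42.4]), 2.21, 125) hood (array([632.8, 129.3]), array([120.2, 230.6]), 0.6, 3775) knob (array([634.3, 129.5]), array([16.3, 53.8]), 79.57, 168)
[485.42284183 -19.45381479 203.74650429] [7.34614594e-04 7.06924187e-01 7.07288806e-01 4.46362892e-04] [ 0.49886833  0.26760268 -0.60679758  1.97569167  0.18699446  0.95105881
 -0.19975361]
```

View pics/t5.png

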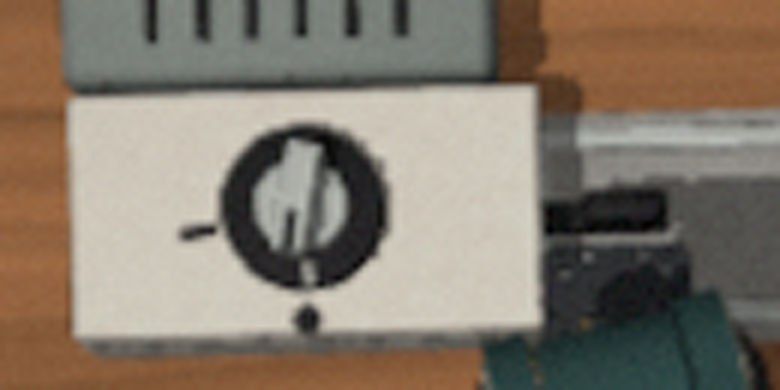

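The crop shows the carrier home, with the handle at (610,210). The knob's bar stripe end is at about (290,235), just past the dot at (307,320), and the run mark is at (197,232). Next I turn the tool to line up with the bar.

>>> jog_arm([
  {"claw":1,"x":30,"y":10,"z":0,"wx":0,"wy":0,"wz":-8.4},
  {"claw":1,"x":60,"y":20,"z":0,"wx":0,"wy":0,"wz":-16.8},
  {"claw":1,"x":90,"y":40,"z":0,"wx":0,"wy":0,"wz":-25.2},
  {"claw":1,"x":120,"y":70,"z":0,"wx":0,"wy":0,"wz":-33.6},
  {"claw":1,"x":140,"y":100,"z":0,"wx":0,"wy":0,"wz":-42},
])

```text
time: 35.4
position: [586.2, 122.9, 203.2]
tool_rot: [0.0, 0.405, 0.914, 0.0]
contact_force: [1.0, -0.2, 0.2]
opening: 0.998
grip_force: 0.0
```

>>> jog_arm([
  {"claw":1,"x":0,"y":0,"z":0,"wx":0,"wy":0,"wz":-8.4},
  {"claw":1,"x":0,"y":0,"z":0,"wx":0,"wy":0,"wz":-16.8},
  {"claw":1,"x":0,"y":0,"z":0,"wx":0,"wy":0,"wz":-25.2},
  {"claw":1,"x":0,"y":0,"z":0,"wx":0,"wy":0,"wz":-33.6},
  {"claw":1,"x":0,"y":0,"z":0,"wx":0,"wy":0,"wz":-37.5},
])

```text
time: 35.9
position: [585.4, 120.3, 202.6]
tool_rot: [-0.0, 0.091, 0.996, 0.0]
contact_force: [0.6, 0.0, -0.8]
opening: 1.003
grip_force: 0.0
```

>>> jog_arm([
  {"claw":1,"x":0,"y":0,"z":0,"wx":0,"wy":0,"wz":0},
  {"claw":1,"x":0,"y":0,"z":0,"wx":0,"wy":0,"wz":0},
])

```text
time: 36.1
position: [585.4, 120.1, 202.6]
tool_rot: [-0.0, 0.094, 0.996, 0.0]
contact_force: [-1.0, -0.2, 0.4]
opening: 0.998
grip_force: 0.0
```

```bash
cat >> h.py <<'E'
def to(x,y,z):
    o=r.observe();q=quat(o['tool_rot']);M=q.as_matrix();print('pos',np.round(o['position'],1),'yaw',np.degrees(np.arctan2(M[1,0],M[0,0])),'tilt z',M[:,2],'shift',np.round(M.T@(np.array([x,y,z])-o['position']),1))
E
python3 -c "from h import *;to(633,128,160)"
```

```text
pos [585.4 120.1 202.6] yaw 169.2571932218381 tilt z [-2.00252048e-04  4.88982505e-05 -9.99999979e-01] shift [-45.3  16.6  42.6]
```

>>> jog_arm([
  {"claw":1,"x":-15,"y":6,"z":0,"wx":0,"wy":0,"wz":0},
  {"claw":1,"x":-30,"y":12,"z":10,"wx":0,"wy":0,"wz":0},
  {"claw":1,"x":-45,"y":16.5,"z":30,"wx":0,"wy":0,"wz":0},
  {"claw":1,"x":-45,"y":16.5,"z":42,"wx":0,"wy":0,"wz":0},
  {"claw":1,"x":-45,"y":16.5,"z":42,"wx":0,"wy":0,"wz":0},
])

```text
time: 36.6
position: [631.0, 127.7, 158.4]
tool_rot: [-0.002, 0.092, 0.996, -0.001]
contact_force: [-0.5, -0.3, -0.1]
opening: 0.999
grip_force: 0.0
```

>>> jog_arm([
  {"claw":1,"x":0,"y":0,"z":0,"wx":0,"wy":0,"wz":0},
  {"claw":1,"x":0,"y":0,"z":10,"wx":0,"wy":0,"wz":0},
  {"claw":1,"x":0,"y":0,"z":20,"wx":0,"wy":0,"wz":0},
  {"claw":1,"x":0,"y":0,"z":28,"wx":0,"wy":0,"wz":0},
  {"claw":1,"x":0,"y":0,"z":34,"wx":0,"wy":0,"wz":0},
])

```text
time: 37.1
position: [632.2, 127.7, 125.6]
tool_rot: [-0.0, 0.092, 0.996, -0.0]
contact_force: [-0.4, -0.5, 0.2]
opening: 1.003
grip_force: 0.0
```

>>> jog_arm([
  {"claw":1,"x":0,"y":0,"z":0,"wx":0,"wy":0,"wz":0},
  {"claw":1,"x":0,"y":0,"z":0,"wx":0,"wy":0,"wz":0},
  {"claw":1,"x":0,"y":0,"z":0,"wx":0,"wy":0,"wz":0},
])

```text
time: 37.4
position: [632.9, 128.2, 126.9]
tool_rot: [0.0, 0.092, 0.996, 0.0]
contact_force: [-0.4, 0.5, 0.4]
opening: 0.999
grip_force: 0.0
```

```bash
python3 -c "from h import *;to(633,128,125)"
```

```text
pos [632.9 128.2 126.9] yaw 169.4576855777314 tilt z [ 5.55519320e-04  2.53267159e-04 -9.99999814e-01] shift [-0.1 -0.1  1.9]
```

Positioned; lower 2 mm and close on the bar.

>>> jog_arm([
  {"claw":1,"x":0,"y":0,"z":2,"wx":0,"wy":0,"wz":0},
  {"claw":-1,"x":0,"y":0,"z":2,"wx":0,"wy":0,"wz":0},
  {"claw":-1,"x":0,"y":0,"z":2,"wx":0,"wy":0,"wz":0},
  {"claw":-1,"x":0,"y":0,"z":2,"wx":0,"wy":0,"wz":0},
  {"claw":-1,"x":0,"y":0,"z":2,"wx":0,"wy":0,"wz":0},
])

```text
time: 37.9
position: [632.7, 128.0, 124.6]
tool_rot: [0.0, 0.092, 0.996, -0.0]
contact_force: [0.5, 0.2, 0.1]
opening: 0.679
grip_force: 0.0
```

>>> jog_arm([
  {"claw":-1,"x":0,"y":0,"z":0,"wx":0,"wy":0,"wz":0},
  {"claw":-1,"x":0,"y":0,"z":0,"wx":0,"wy":0,"wz":0},
  {"claw":-1,"x":0,"y":0,"z":0,"wx":0,"wy":0,"wz":0},
  {"claw":-1,"x":0,"y":0,"z":0,"wx":0,"wy":0,"wz":0},
  {"claw":-1,"x":0,"y":0,"z":0,"wx":0,"wy":0,"wz":0},
])

```text
time: 38.4
position: [632.6, 128.0, 124.5]
tool_rot: [-0.0, 0.092, 0.996, -0.0]
contact_force: [-0.4, 0.1, -0.5]
opening: 0.239
grip_force: 0.0
```

>>> jog_arm([
  {"claw":-1,"x":0,"y":0,"z":0,"wx":0,"wy":0,"wz":0},
  {"claw":-1,"x":0,"y":0,"z":0,"wx":0,"wy":0,"wz":0},
  {"claw":-1,"x":0,"y":0,"z":0,"wx":0,"wy":0,"wz":0},
])

```text
time: 38.7
position: [632.8, 128.7, 124.6]
tool_rot: [0.0, 0.092, 0.996, 0.001]
contact_force: [1.1, 3.1, -1.7]
opening: 0.169
grip_force: 30.0
```

>>> jog_arm([
  {"claw":-1,"x":0,"y":0,"z":0,"wx":0,"wy":0,"wz":6},
  {"claw":-1,"x":0,"y":0,"z":0,"wx":0,"wy":0,"wz":12},
  {"claw":-1,"x":0,"y":0,"z":0,"wx":0,"wy":0,"wz":18},
  {"claw":-1,"x":0,"y":0,"z":0,"wx":0,"wy":0,"wz":24},
  {"claw":-1,"x":0,"y":0,"z":0,"wx":0,"wy":0,"wz":30},
])

```text
time: 39.2
position: [632.6, 128.3, 124.6]
tool_rot: [-0.0, 0.348, 0.937, 0.0]
contact_force: [0.4, 1.2, -1.3]
opening: 0.169
grip_force: 30.0
```

>>> jog_arm([
  {"claw":-1,"x":0,"y":0,"z":0,"wx":0,"wy":0,"wz":6},
  {"claw":-1,"x":0,"y":0,"z":0,"wx":0,"wy":0,"wz":12},
  {"claw":-1,"x":0,"y":0,"z":0,"wx":0,"wy":0,"wz":18},
  {"claw":-1,"x":0,"y":0,"z":0,"wx":0,"wy":0,"wz":24},
  {"claw":-1,"x":0,"y":0,"z":0,"wx":0,"wy":0,"wz":30},
])

```text
time: 39.7
position: [632.4, 128.1, 124.6]
tool_rot: [-0.0, 0.579, 0.815, -0.0]
contact_force: [-0.2, 1.2, 0.6]
opening: 0.174
grip_force: 30.0
```

>>> jog_arm([
  {"claw":-1,"x":0,"y":0,"z":0,"wx":0,"wy":0,"wz":5},
  {"claw":-1,"x":0,"y":0,"z":0,"wx":0,"wy":0,"wz":9.5},
  {"claw":-1,"x":0,"y":0,"z":0,"wx":0,"wy":0,"wz":9.5},
  {"claw":-1,"x":0,"y":0,"z":0,"wx":0,"wy":0,"wz":9.5},
  {"claw":-1,"x":0,"y":0,"z":0,"wx":0,"wy":0,"wz":9.5},
])

```text
time: 40.2
position: [632.3, 128.1, 124.6]
tool_rot: [-0.0, 0.643, 0.766, -0.0]
contact_force: [-2.4, 1.9, 0.9]
opening: 0.171
grip_force: 30.0
```

```bash
python3 -c "
from h import *
to(633,128,125);o=r.observe();print(o['contact_force'],o['wrist_torque'],o['opening'])"
```

```text
pos [632.3 128.1 124.6] yaw 100.03978543378686 tilt z [-8.17603119e-04  2.34561654e-05 -9.99999665e-01] shift [-0.3  0.7 -0.4]
[-2.39781139  1.86432153  0.88135076] [ 0.24956729  0.22819273 -0.01613191] 0.17055739320659574
```

Now I release, rise, back away and check.

>>> jog_arm([
  {"claw":0,"x":0,"y":0,"z":0,"wx":0,"wy":0,"wz":0},
  {"claw":0.5,"x":0,"y":0,"z":0,"wx":0,"wy":0,"wz":0},
  {"claw":0.5,"x":0,"y":0,"z":0,"wx":0,"wy":0,"wz":0},
  {"claw":0.5,"x":0,"y":0,"z":-10,"wx":0,"wy":0,"wz":0},
  {"claw":0.5,"x":0,"y":0,"z":-30,"wx":0,"wy":0,"wz":0},
])

```text
time: 40.7
position: [631.7, 127.5, 153.9]
tool_rot: [-0.001, 0.643, 0.766, -0.001]
contact_force: [0.2, -0.1, 0.7]
opening: 0.58
grip_force: 0.0
```

>>> jog_arm([
  {"claw":1,"x":0,"y":0,"z":-30,"wx":0,"wy":0,"wz":0},
  {"claw":1,"x":0,"y":0,"z":-60,"wx":0,"wy":0,"wz":0},
  {"claw":1,"x":0,"y":-30,"z":-70,"wx":0,"wy":0,"wz":0},
  {"claw":1,"x":0,"y":-70,"z":-70,"wx":0,"wy":0,"wz":0},
  {"claw":1,"x":0,"y":-110,"z":-70,"wx":0,"wy":0,"wz":0},
])

```text
time: 41.2
position: [523.5, 109.0, 225.6]
tool_rot: [0.001, 0.643, 0.766, 0.001]
contact_force: [-1.3, 0.1, -0.4]
opening: 0.994
grip_force: 0.0
```

>>> jog_arm([
  {"claw":1,"x":0,"y":-40,"z":0,"wx":0,"wy":0,"wz":0},
  {"claw":1,"x":0,"y":-60,"z":0,"wx":0,"wy":0,"wz":0},
  {"claw":1,"x":0,"y":-60,"z":0,"wx":0,"wy":0,"wz":0},
  {"claw":1,"x":0,"y":-60,"z":0,"wx":0,"wy":0,"wz":0},
  {"claw":1,"x":0,"y":-60,"z":0,"wx":0,"wy":0,"wz":0},
])

```text
time: 41.7
position: [466.6, 98.8, 225.1]
tool_rot: [0.0, 0.643, 0.766, 0.001]
contact_force: [0.1, -0.6, -0.1]
opening: 1.0
grip_force: 0.0
```

```bash
python3 - <<'E'
from h import *
handle();look()
f=grab('scene');c=f['color'][230:350,250:450];cv2.imwrite('pics/s6.png',cv2.resize(c[:,:,::-1],None,fx=4,fy=4,interpolation=2))
E
```

```text
top handle (array([634.2, -30.2]), array([38.9, 15.7]), 88.51, 75) hood (array([632.5, 127.2]), array([122.8, 230.2]), 0.01, 2354) knob (array([632. , 126.5]), array([16.8, 51. ]), 9.68, 103)
scene handle (array([637.5, -27.6]), array([42.7, 18.2]), 87.13, 121) hood (array([632.2, 129.2]), array([120.2, 230.6]), 0.68, 3775) knob (array([634.1, 129.4]), array([19.4, 52.1]), 9.1, 170)
[466.2  98.9 224.6]
top 218 [502.  47.  37.] [501.  46.]
top 229 [417. 218.  42.] [419. 217.]
scene 354 [425. 219.  39.] [423. 219.]
scene 131 [644. -18.  38.] [638. -22.]
```

View pics/s6.png

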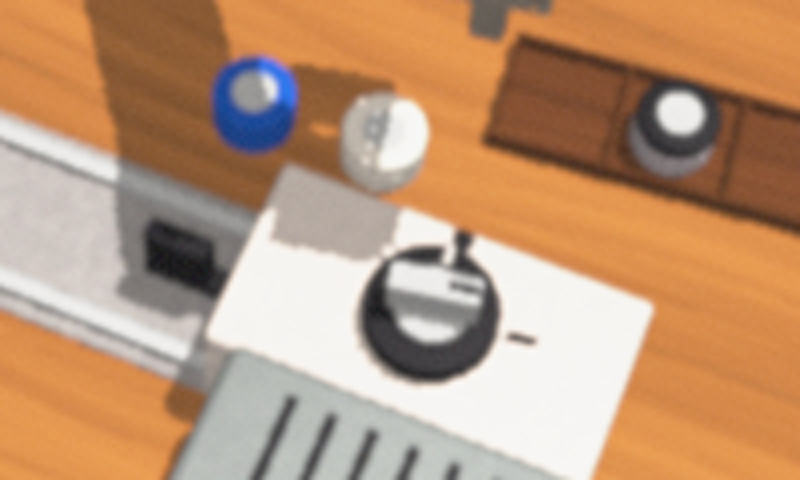

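The crop shows the knob's striped end at (465,288) pointing along the bar mark at (522,338). The ring tick is still by the dot, the clean puck is in the tray at (675,125), and the carrier is home.

```bash
python3 -c "from station import r;print(r.close_job())"
```

```text
the job is handed in; nothing more can be done
None
```

I handed the job in at about 42 s of robot time, with the one clean puck in the tray, all three worn pucks in the carrier, the carrier fully home, and the timer knob measured at the run mark; the judge returned no verdict.

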